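Load an empty reel on the thread winder

TASK

Load the tall one-flange reel on the thread winder, flange down: lower it over the spindle, turn it until the drive pin of the plate drops into one of the holes of its flange, and press it fully home so that the flange lies flat on the drive plate. Let go of it, and leave the short reel, the thread cone, the mallet and the dye bottle standing where they are.

Things in the scene. Friction and masses are not known exactly. Their poses are not given: they have to be found in the camera images.
- reel: The empty reel to load: off-white plastic, standing upright on its one flange, 0.2 to 0.45 kg. Plain smooth barrel 56 mm in diameter, 110 mm high in all, with a bore 20 mm in diameter right through along its axis. Flange only at the foot: 100 mm in diameter, 10 mm thick. Origin: on the axis, at the underside of the flange; z up along the axis, x towards the centre of one of the flange's holes.
- reel_top (a point): Centre of the top end of the reel's barrel, 110 mm above the flange's underside; the ring-shaped end face reaches from 10 to 28 mm from the axis and can be pressed on.
- reel_hole (a point): Centre of one drive hole, at the underside of the reel's flange. Six equal holes go through the flange, one every 60 degrees, centred 36 mm from the axis; each is about 15 mm wide along the circle and 16 mm radially.
- winder: Thread winder, grey, fixed to the bench; its place and yaw vary. Flat cast base 150 mm (x) by 285 mm (y), its top 48 mm above the bench. The spindle stands near its +y end (75 mm from that edge); the motor housing, 145 mm high with its knobs, lies from 102 to 200 mm from the spindle axis towards -y. Origin: on the spindle axis at bench height, z up.
- seat (a point): Centre of the top of the drive plate, a steel disc 90 mm across, on the spindle axis 60 mm above the bench; the reel's underside must lie here. A steel drive pin 9 mm thick, 8 mm high stands on it 36 mm from the axis, at any bearing (not reported: see it or feel for it). Out of line, the flange rides on the pin 8 mm too high; within about 4 degrees of a hole it can be pressed down. The geared plate keeps its angle while the reel is turned.
- bows (a point): On the spindle axis, 52 mm above the plate: where three leaf-spring bows on the spindle bulge most. They begin at about 70 mm above the plate and rub in the reel's bore: from there down the reel must be pushed (about 5 to 15 N), and it stays at whatever height it is left.
- spindle_tip (a point): Top of the spindle, on its axis, 178 mm above the bench and 118 mm above the plate; it stands 8 mm proud of a seated reel. The spindle is 16 mm in diameter, tapered over its last 10 mm.
- guide_post (a point): Top of the thin thread-guide post of the winder, 158 mm above the bench, 101 mm from the spindle axis (winder x = 55 mm, y = -85 mm). A thin wire arm runs from it towards the winder's -y.
- short_reel: Another reel, not wanted: two flanges 84 mm in diameter, 56 mm high. Leave alone. Origin at the centre of its underside, z up.
- cone: Bare thread cone, 72 mm in diameter at the foot, 38 mm at the top, 150 mm high. Leave alone. Origin at the centre of its underside, z up.
- mallet: White maul standing on its head, 64 mm in diameter, 207 mm high, handle up. Leave alone. Origin at the centre of its underside, z up.
- dye_bottle: Small amber bottle, 48 mm in diameter, 115 mm high. Leave alone. Origin at the centre of its underside, z up.
Mind the look-alikes: they are no part of the job. What is shaped like the reel but green is not meant.

How it is judged:
At the end, for the whole second after the job is handed in: The reel stands upright on the winder's spindle, flange down, its underside within 3 mm of the drive plate (so that the pin is in a hole), centred within 4 mm, tilted less than 0.04 rad, at rest and released (horizontal distance between reel and seat below 0.004 m and z of reel in the frame of seat between -0.004 and 0.003 m and linear speed of reel below 0.01 m/s and angle between reel's own z axis and vertical below 0.04 rad and contact force between reel and the fingers below 0.1 N); the robot touches nothing.
It fails at once if the short reel is shifted more than 40 mm or knocked over (distance of short_reel from where it was at the start of the episode above 0.04 m or angle between short_reel's own z axis and vertical above 0.5 rad).
It fails at once if the cone is shifted more than 40 mm or knocked over (distance of cone from where it was at the start of the episode above 0.04 m or angle between cone's own z axis and vertical above 0.5 rad).
It fails at once if the mallet is shifted more than 40 mm or knocked over (distance of mallet from where it was at the start of the episode above 0.04 m or angle between mallet's own z axis and vertical above 0.5 rad).
It fails at once if the dye bottle is shifted more than 40 mm or knocked over (distance of dye_bottle from where it was at the start of the episode above 0.04 m or angle between dye_bottle's own z axis and vertical above 0.5 rad).
It also fails if it takes over 61 s, if anything falls off the work surface, if the arm or the gripper's body presses on something with over 40 N, if the wrist force passes 120 N, or if a joint passes its speed limit or range.

ROBOT

A 7-joint arm with a two-finger parallel gripper is mounted at the origin on the work surface. World frame = base frame: x ahead of the robot, y to its left, z up, the work surface at z = 0. Lengths are in m, angles in rad, forces in N, time in s.
With the tool pointing down it reaches from about 0.425 to 0.925 m from the base axis. Payload 6.8 kg.
Tool frame: the origin (TCP) lies on the centre line of the jaws, within the pads' length; the fingertips stand 14 mm ahead of it and the grasp point (between the pads) lies 5 mm behind it; y points along the fingers, x is the direction in which the jaws open and shut, and the axes are right-handed (so a half turn about y gives the same grasp; the last joint's range is limited). The gripper opens to 85 mm and grips with 20 to 120 N. Pads are 22 mm wide; open, the fingers measure 114 mm over their backs; the gripper's body (76 mm by 85 mm) begins 54 mm behind the grasp point. The pads swing forward as they close: fully open they stand 13 mm farther back than shut.
Start: joints at [1.031, 0.477, 0.022, 1.555, -0.011, 1.109, -0.083], TCP at [0.283, -0.613, 0.206] pointing down, gripper open.
Joint ranges: [-2.96, 2.96], [-0.34, 2.1], [-1.41, 1.46], [0.24, 2.44], [-1.37, 4.51], [0.17, 1.92], [-2.96, 2.96]. Speed limits (rad/s): [2.39, 2.39, 3.14, 3.14, 3.14, 3.14, 3.14].

INTERFACE

Orientations are given as a rotation vector (axis times angle).
In Python, from bench import get_obs, vision, ticket gives the robot as it stands. The module is installed in compiled form; this text tells all that it offers.
- The arm moves only by the tool jog_arm, never from a script. Its argument "motion" is a list of rows, each an object of numbers: "gripper": the finger opening in mm, from 0 to 85.4; "tx", "ty", "tz": the shift along the tool's x, y, z in mm; "ax", "ay", "az": the turn, a rotation vector about the tool's x, y, z in rad. In form: [{"gripper": .., "tx": .., "ty": .., "tz": .., "ax": .., "ay": .., "az": ..}, ...]. A call has 1 to 12 rows; each row shifts and turns the commanded pose from where the row before left it, along the tool's axes as they then stand; what a row does not reach is not made up. A row lasts 1/10 s, in which the tool goes at most 50 mm and 8.59 degrees, less where a joint would pass 70% of its speed; a pose out of reach is approached as far as the arm can. A call is refused whole if a number of a shift passes 50 or a number of a turn 0.15, either way. A call with a gripper value outside its range is refused whole. The fingers move at their own pace and stop on an object; "newtons" is the grip in N (left out, the last holds). Time passes only in rows, so rows that do not move let the fingers close. It gives the time, the measured TCP pose, the force and the opening at its end, in the units of the state.
- get_obs(): the state, without advancing time (a new reading comes with each control period).
- vision.grab_frame(name): name is "scene" or "top" or "wrist"; returns the picture (420x560x3 uint8, red, green, blue); there is no depth.
- vision.get_calibration(name): a dict with "camera_matrix" (3x3 intrinsics, pixels), "world_from_camera" (4x4, takes a point from camera to world coordinates). Camera axes: x right, y down, z forward; pixel columns grow to the right and rows downward; lengths in m; the calibration is good to about 2 mm. A picture is of the moment at which its call begins: read the wrist's pose just before it. get_calibration takes no time and is no camera call; for the wrist camera it gives the pose at the moment of the call.
- ticket.hand_in(): hands the job in, once; it reports no verdict.
The state is a dict: "clock": time; "joints": joint angles; "qvel": joint speeds; "tau": joint torques, N m; "tcp_pos": TCP position; "orientation": TCP orientation; "contact_force": force on the tool from outside, world axes, zero at the start; "moment": the same for the moment, N m; "grip_width": finger opening in m.
Only numpy, scipy, OpenCV 4.12 (cv2) and the standard library are available. Lean on these libraries where they do the work, as an engineer would, in place of code of your own. Each camera call takes 0.05 s, during which the arm holds its last target.

## Working session

There is one attempt and no reset: what is moved stays moved. The work goes in short steps, Python scripts to look and compute and a tool call to move; the robot and the scene stay as the last step left them, time stands still between calls to the robot, and variables do not carry over. Pictures are saved under pics/ and viewed, and the job is handed in when it is done.

Besides the shell and the picture viewer there is one more tool, called after "Call:" by a JSON object that holds its "api" and its "payload". jog_arm: Moves the arm, as the interface text tells. Its arguments: {"type":"object","properties":{"motion":{"type":"array"},"newtons":{"type":"number"}},"required":["motion"]}

```bash
mkdir -p pics
cat > h.py <<'E'
import numpy as np, cv2
from bench import get_obs, vision, ticket
def grab(n,fn):
    c=vision.get_calibration(n); im=vision.grab_frame(n)
    cv2.imwrite('pics/'+fn,cv2.cvtColor(im,cv2.COLOR_RGB2BGR)); 
    np.savez('pics/'+fn+'.npz',K=c['camera_matrix'],T=c['world_from_camera'],im=im)
    return im,c
def load(fn):
    d=np.load('pics/'+fn+'.npz'); return d['im'],np.array(d['K']),np.array(d['T'])
def ray(K,T,u,v):
    d=T[:3,:3]@np.linalg.solve(K,[u,v,1.]); return T[:3,3],d/np.linalg.norm(d)
def onz(K,T,u,v,z):
    o,d=ray(K,T,u,v); return o+d*(z-o[2])/d[2]
def proj(K,T,p):
    q=K@(T[:3,:3].T@(np.array(p)-T[:3,3])); return q[:2]/q[2]
E
python3 - <<'E'
from h import *
for n in('scene','top','wrist'):
    im,c=grab(n,n+'0.png'); print(n,np.round(c['camera_matrix'],1).tolist(),np.round(c['world_from_camera'],3).tolist())
o=get_obs(); print(o)
E
```

```text
scene [[440.0, 0.0, 285.0], [0.0, 440.0, 210.3], [0.0, 0.0, 1.0]] [[-0.4, 0.768, -0.5, 1.18], [0.916, 0.333, -0.222, 0.265], [-0.004, -0.547, -0.837, 1.089], [0.0, 0.0, 0.0, 1.0]]
top [[517.4, 0.0, 275.2], [0.0, 517.4, 210.7], [0.0, 0.0, 1.0]] [[-0.009, -0.985, 0.174, 0.449], [-1.0, 0.009, -0.001, 0.034], [-0.0, -0.174, -0.985, 1.157], [0.0, 0.0, 0.0, 1.0]]
wrist [[311.6, 0.0, 279.1], [0.0, 311.6, 211.0], [0.0, 0.0, 1.0]] [[0.419, -0.867, -0.269, 0.351], [-0.908, -0.401, -0.123, -0.582], [-0.002, 0.296, -0.955, 0.374], [0.0, 0.0, 0.0, 1.0]]
{'clock': 0.15, 'joints': array([ 1.03091313,  0.47760989,  0.02237086,  1.55618634, -0.01148141,
        1.1092862 , -0.08309651]), 'qvel': array([-0.00037425, -0.00081666,  0.00010148, -0.00204088,  0.00073742,
        0.00015748,  0.00193704]), 'tau': array([ 2.29312456e-03, -5.96926653e+01,  1.61006738e+00, -2.81494868e+01,
        1.26364900e-02,  6.56021613e-03,  2.93508727e-06]), 'tcp_pos': array([ 0.28226041, -0.6126354 ,  0.20556583]), 'orientation': array([-1.38243059,  0.88644602, -0.884463  ]), 'contact_force': array([ 0.16303986, -0.1617228 , -0.33621357]), 'moment': array([ 0.00741363, -0.0131653 ,  0.04912258]), 'grip_width': 0.08549692781857837}
```

View pics/top0.png

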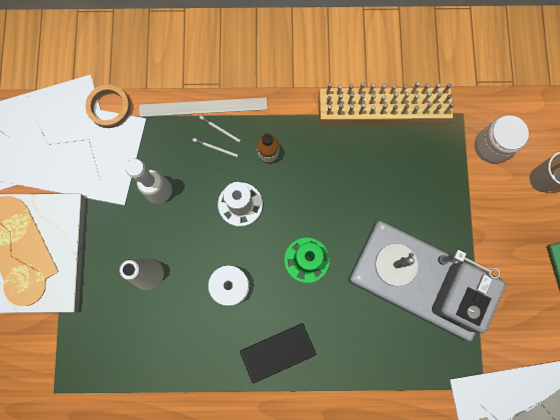

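View pics/scene0.png

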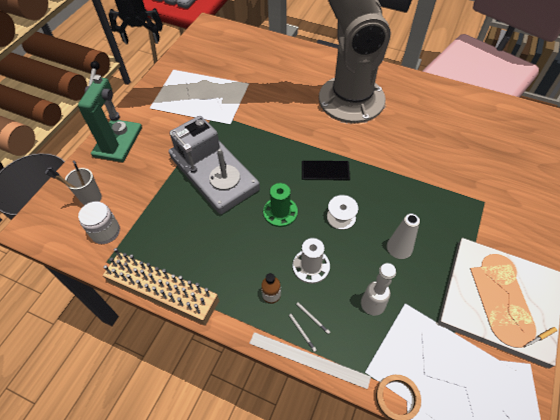

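View pics/wrist0.png

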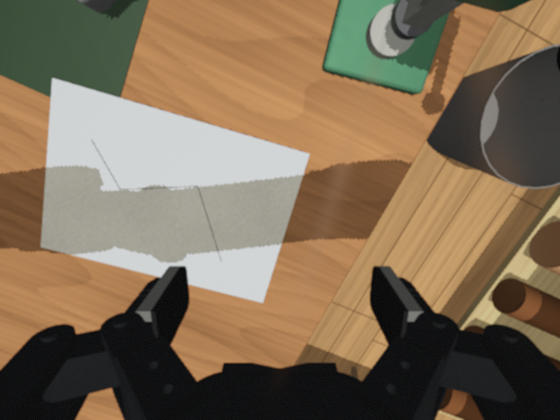

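Run:
```python
from h import *
from scipy.spatial.transform import Rotation as R
o=get_obs(); print(R.from_rotvec(o['orientation']).as_matrix().round(3), o['tcp_pos'])
```

```text
[[ 0.418 -0.001  0.908]
 [-0.908  0.001  0.418]
 [-0.001 -1.    -0.   ]] [ 0.28226041 -0.6126354   0.20556583]
```

Run:
```python
from h import *
im,K,T=load('top0.png'); b=im[:,:,::-1]
c1=cv2.resize(b[160:240,195:285],None,fx=7,fy=7,interpolation=cv2.INTER_CUBIC)
cv2.imwrite('pics/c1.png',c1)
cv2.imwrite('pics/c2.png',cv2.resize(b[210:345,340:515],None,fx=4.4,fy=4.4,interpolation=cv2.INTER_CUBIC))
im,K,T=load('scene0.png'); b=im[:,:,::-1]
cv2.imwrite('pics/c3.png',cv2.resize(b[110:220,160:270],None,fx=5.4,fy=5.4,interpolation=cv2.INTER_CUBIC))
cv2.imwrite('pics/c4.png',cv2.resize(b[230:290,280:345],None,fx=9,fy=9,interpolation=cv2.INTER_CUBIC))
```

```text
(no output)
```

View pics/c1.png

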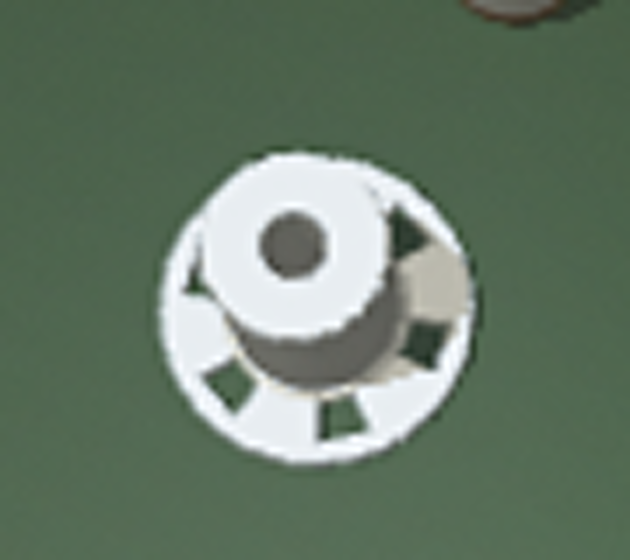

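View pics/c2.png

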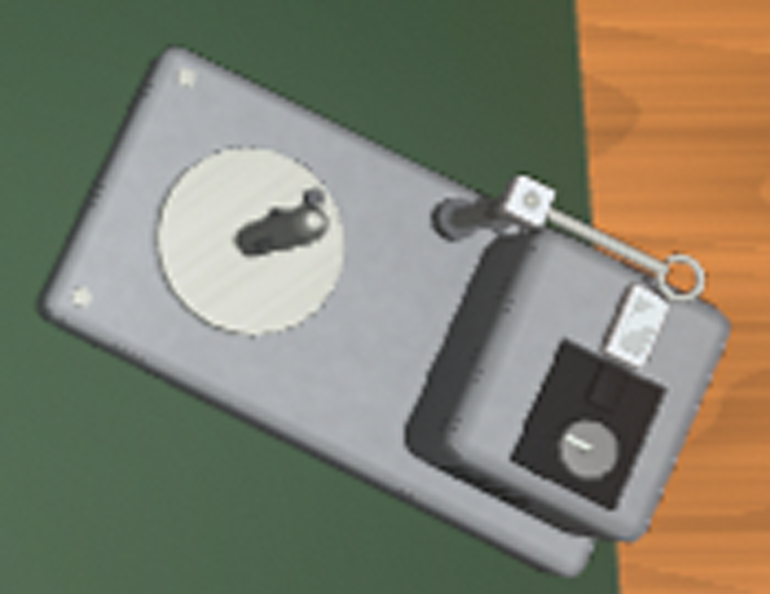

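View pics/c3.png

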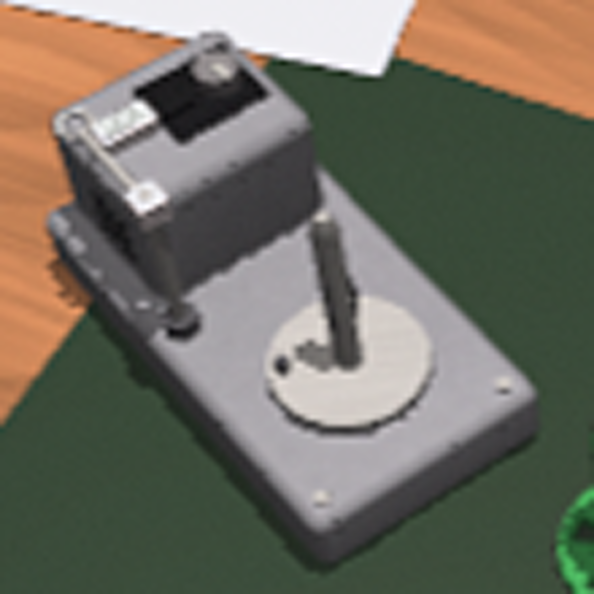

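View pics/c4.png

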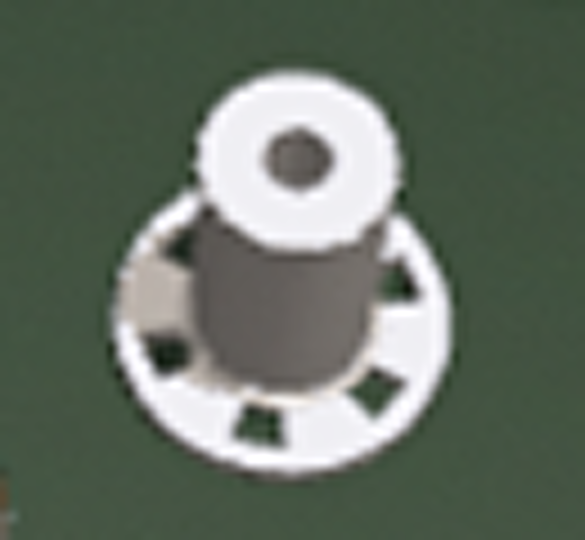

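Run:
```python
from h import *
def C(u,v,x0,y0,s): return x0+(u+.5)/s-.5, y0+(v+.5)/s-.5
imt,K,T=load('top0.png'); ims,Ks,Ts=load('scene0.png')
print('pin top', onz(K,T,*C(313,196,340,210,4.4),.066), 'scene', onz(Ks,Ts,*C(282,364,160,110,5.4),.065))
print('tip top', onz(K,T,*C(318,220,340,210,4.4),.176),'scene',onz(Ks,Ts,*C(321,217,160,110,5.4),.177))
print('bore top', onz(K,T,*C(293,244,195,160,7),.11),'scene',onz(Ks,Ts,*C(299,158,280,230,9),.11))
print('post', onz(K,T,*C(531,199,340,210,4.4),.158), onz(Ks,Ts,*C(150,197,160,110,5.4),.158))
def comp(im,K,T,seed,z,lo,box):
    g=im.astype(int); x0,y0,x1,y1=box
    m=np.zeros(im.shape[:2],np.uint8); 
    m[y0:y1,x0:x1]=lo(g)[y0:y1,x0:x1]
    cs,_=cv2.findContours(m,cv2.RETR_EXTERNAL,cv2.CHAIN_APPROX_NONE)
    c=max(cs,key=cv2.contourArea); h=cv2.convexHull(c)[:,0,:].astype(float)
    P=np.array([onz(K,T,u,v,z)[:2] for u,v in c[:,0,:].astype(float)])
    return c,P
def circ(P,r=None):
    A=np.c_[2*P,np.ones(len(P))]
    for _ in range(10):
        s=np.linalg.lstsq(A,(P**2).sum(1),rcond=None)[0]; rr=np.sqrt(s[2]+s[:2]@s[:2])
        d=np.hypot(*(P-s[:2]).T)-rr
        k=abs(d)<max(.0015,1.5*np.median(abs(d)));A=A[k];P=P[k]
    return s[:2],rr,len(P)
# plate
warm=lambda g:((g[...,0]>g[...,2]+4)&(g.min(2)>150)).astype(np.uint8)
for n,im,k,t,box in(('top',imt,K,T,(370,235,425,295)),('scene',ims,Ks,Ts,(205,160,245,192))):
    c,P=comp(im,k,t,0,.06,warm,box); print('plate',n,circ(P),cv2.boundingRect(c))
wh=lambda g:((g.min(2)>130)).astype(np.uint8)
for n,im,k,t,box in(('top',imt,K,T,(205,170,275,235)),('scene',ims,Ks,Ts,(285,232,340,288))):
    c,P=comp(im,k,t,0,.010,wh,box)
    # use only points nearer: image lower part
    v=c[:,0,1]; P=P[v>(200 if n=='top' else 265)]
    print('flange',n,circ(P))
```

```text
pin top [ 0.54603941 -0.2525667   0.066     ] scene [ 0.54631341 -0.2495694   0.065     ]
tip top [ 0.5258673  -0.22525066  0.176     ] scene [ 0.52574455 -0.22032678  0.177     ]
bore top [0.66890966 0.11223521 0.11      ] scene [0.66850263 0.11421332 0.11      ]
post [ 0.53560357 -0.32396298  0.158     ] [ 0.53531087 -0.31830655  0.158     ]
plate top (array([ 0.52546447, -0.22239072]), np.float64(0.043169390986973886), 91) (376, 244, 42, 42)
plate scene (array([ 0.52595999, -0.21943669]), np.float64(0.04279266426102663), 48) (209, 165, 31, 24)
flange top (array([0.66847981, 0.11227649]), np.float64(0.04934083628865961), 68)
flange scene (array([0.66902615, 0.11447186]), np.float64(0.04925127280418846), 45)
```

Run:
```python
from h import *
def C(u,v,x0,y0,s): return x0+(u+.5)/s-.5, y0+(v+.5)/s-.5
imt,K,T=load('top0.png'); ims,Ks,Ts=load('scene0.png')
for n,im,k,t,box,ctr in(('top',imt,K,T,(212,175,268,232),(.6685,.1123)),('scene',ims,Ks,Ts,(288,236,334,286),(.6690,.1145))):
    x0,y0,x1,y1=box; g=im.astype(int)
    m=((g[...,1]>g[...,0]+12)).astype(np.uint8)[y0:y1,x0:x1]
    nl,L,st,ce=cv2.connectedComponentsWithStats(m,connectivity=4)
    for i in range(1,nl):
        if 5<st[i,4]<120:
            p=onz(k,t,ce[i][0]+x0,ce[i][1]+y0,.006)[:2]-ctr
            a=np.degrees(np.arctan2(p[1],p[0])); print(n,ce[i]+[x0,y0],st[i,4],'r',np.hypot(*p).round(4),'a',a.round(1),(a%60).round(1))
```

```text
top [252.07142857 192.92857143] 14 r 0.0377 a -47.5 12.5
top [222.88888889 200.88888889] 9 r 0.0391 a 78.7 18.7
top [255.2  208.95] 20 r 0.0367 a -108.4 11.6
top [228.03333333 215.1       ] 30 r 0.0365 a 133.5 13.5
top [243.8        219.54285714] 35 r 0.0367 a -165.7 14.3
scene [321.  273.4] 10 r 0.0352 a 72.1 12.1
scene [308.63636364 276.90909091] 11 r 0.0343 a 11.5 11.5
```

Call:
{"api": "jog_arm", "payload": {"motion": [{"ty": -30,"ay": 0},{"ty": -30},{"ty": -30},{"ty": -30}]}}

```text
schema error: expected keys gripper, tx, ty, tz, ax, ay, az
```

Call:
{"api": "jog_arm", "payload": {"motion": [{"gripper": 85,"tx": 0,"ty": -28,"tz": 0,"ax": 0,"ay": 0,"az": 0},{"gripper": 85,"tx": 0,"ty": -28,"tz": 0,"ax": 0,"ay": 0,"az": 0},{"gripper": 85,"tx": 0,"ty": -28,"tz": 0,"ax": 0,"ay": 0,"az": 0},{"gripper": 85,"tx": -20,"ty": -28,"tz": 27,"ax": 0,"ay": 0,"az": 0},{"gripper": 85,"tx": -20,"ty": 0,"tz": 27,"ax": 0,"ay": 0,"az": 0},{"gripper": 85,"tx": -20,"ty": 0,"tz": 27,"ax": 0,"ay": 0,"az": 0},{"gripper": 85,"tx": -20,"ty": 0,"tz": 27,"ax": 0,"ay": 0,"az": 0},{"gripper": 85,"tx": -20,"ty": 0,"tz": 27,"ax": 0,"ay": 0,"az": 0},{"gripper": 85,"tx": -20,"ty": 0,"tz": 27,"ax": 0,"ay": 0,"az": 0},{"gripper": 85,"tx": -20,"ty": 0,"tz": 27,"ax": 0,"ay": 0,"az": 0},{"gripper": 85,"tx": -20,"ty": 0,"tz": 27,"ax": 0,"ay": 0,"az": 0},{"gripper": 85,"tx": -20,"ty": 0,"tz": 27,"ax": 0,"ay": 0,"az": 0}], "newtons": 40}}

```text
clock: 1.35
tcp_pos: [0.4282, -0.3465, 0.3181]
orientation: [-1.383, 0.886, -0.885]
contact_force: [0.8, 0.1, 0.4]
grip_width: 0.0848
```

Call:
{"api": "jog_arm", "payload": {"motion": [{"gripper": 85,"tx": -20,"ty": 0,"tz": 27,"ax": 0,"ay": 0,"az": 0},{"gripper": 85,"tx": -20,"ty": 0,"tz": 27,"ax": 0,"ay": 0,"az": 0},{"gripper": 85,"tx": -20,"ty": 0,"tz": 27,"ax": 0,"ay": 0,"az": 0},{"gripper": 85,"tx": -20,"ty": 0,"tz": 27,"ax": 0,"ay": 0,"az": 0},{"gripper": 85,"tx": -20,"ty": 0,"tz": 27,"ax": 0,"ay": 0,"az": 0},{"gripper": 85,"tx": -20,"ty": 0,"tz": 27,"ax": 0,"ay": 0,"az": 0},{"gripper": 85,"tx": -20,"ty": 0,"tz": 27,"ax": 0,"ay": 0,"az": 0},{"gripper": 85,"tx": -20,"ty": 0,"tz": 27,"ax": 0,"ay": 0,"az": 0},{"gripper": 85,"tx": -20,"ty": 0,"tz": 27,"ax": 0,"ay": 0,"az": 0},{"gripper": 85,"tx": -20,"ty": 0,"tz": 27,"ax": 0,"ay": 0,"az": 0},{"gripper": 85,"tx": 0,"ty": 0,"tz": 0,"ax": 0,"ay": 0,"az": 0},{"gripper": 85,"tx": 0,"ty": 0,"tz": 0,"ax": 0,"ay": 0,"az": 0}]}}

```text
clock: 2.55
tcp_pos: [0.5893, -0.0525, 0.3178]
orientation: [-1.384, 0.885, -0.883]
contact_force: [-0.9, 0.1, -0.5]
grip_width: 0.0851
```

```bash
cat >> h.py <<'E'
from scipy.spatial.transform import Rotation as R
def st():
    o=get_obs(); M=R.from_rotvec(o['orientation']).as_matrix()
    print('t',o['clock'],'tcp',o['tcp_pos'].round(4),'x',M[:,0].round(4),'y',M[:,1].round(4),'F',o['contact_force'].round(1),'M',o['moment'].round(2),'w',round(o['grip_width'],4),'j',o['joints'].round(2)); return o,M
def to(target):
    o,M=st(); print('tool shift mm',(M.T@(np.array(target)-o['tcp_pos'])*1000).round(1))
E
python3 - <<'E'
from h import *
to([.6687,.1133,.315]); grab('wrist','w1.png')
E
```

```text
t 2.55 tcp [ 0.5893 -0.0525  0.3178] x [ 4.202e-01 -9.074e-01 -4.000e-04] y [-0.001  0.    -1.   ] F [-0.9  0.1 -0.5] M [0.01 0.06 0.01] w 0.0851 j [ 0.24  0.28 -0.33  1.6   0.09  1.28 -1.24]
tool shift mm [-117.1    2.7  141.7]
```

View pics/w1.png

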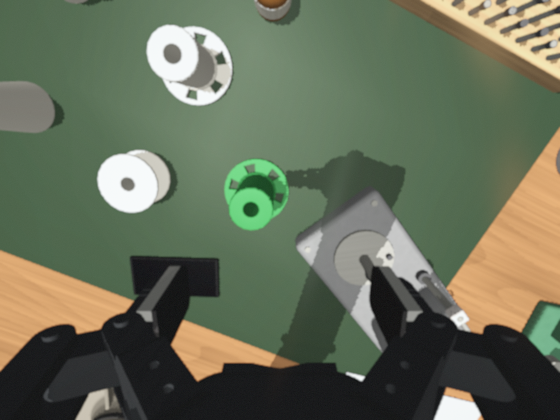

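Call:
{"api": "jog_arm", "payload": {"motion": [{"gripper": 85,"tx": -23,"ty": 0,"tz": 28,"ax": 0,"ay": 0,"az": 0},{"gripper": 85,"tx": -24,"ty": 0,"tz": 28,"ax": 0,"ay": 0,"az": 0},{"gripper": 85,"tx": -23,"ty": 0,"tz": 29,"ax": 0,"ay": 0,"az": 0},{"gripper": 85,"tx": -24,"ty": 3,"tz": 28,"ax": 0,"ay": 0,"az": 0},{"gripper": 85,"tx": -23,"ty": 0,"tz": 28,"ax": 0,"ay": 0,"az": 0},{"gripper": 85,"tx": 0,"ty": 0,"tz": 0,"ax": 0,"ay": 0,"az": 0},{"gripper": 85,"tx": 0,"ty": 0,"tz": 0,"ax": 0,"ay": 0,"az": 0}]}}

```text
clock: 3.3
tcp_pos: [0.6684, 0.1112, 0.3148]
orientation: [-1.384, 0.886, -0.886]
contact_force: [-0.8, 0.2, -0.8]
grip_width: 0.085
```

Run:
```python
from h import *
to([.6687,.1133,.315]); grab('wrist','w2.png')
```

```text
t 3.3 tcp [0.6684 0.1112 0.3148] x [ 4.182e-01 -9.083e-01  5.000e-04] y [-8.e-04 -9.e-04 -1.e+00] F [-0.8  0.2 -0.8] M [-0.01 -0.02  0.03] w 0.085 j [-0.01  0.44 -0.37  1.39  0.16  1.35 -1.52]
tool shift mm [-1.8 -0.2  1.1]
```

View pics/w2.png

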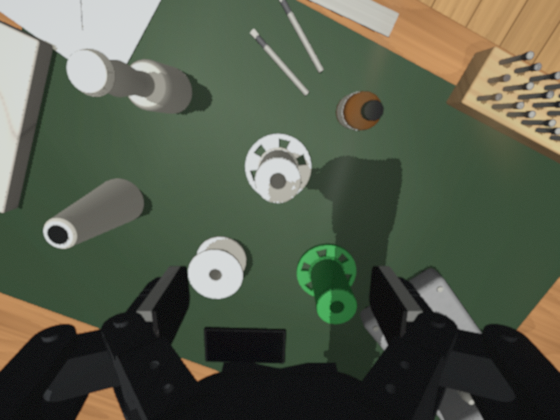

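Run:
```python
from h import *
im,K,T=load('w2.png')
g=im.astype(int); m=(g.min(2)<130).astype(np.uint8); sub=m[165:197,262:296]
n,L,s,ce=cv2.connectedComponentsWithStats(sub,connectivity=4)
for i in range(1,n): print(s[i],ce[i]+[262,165], onz(K,T,*(ce[i]+[262,165]),.11))
x=cv2.resize(im[120:215,235:325,::-1],None,fx=6,fy=6,interpolation=cv2.INTER_CUBIC); cv2.imwrite('pics/c5.png',x)
```

```text
[  8   8  16  16 195] [277.5025641  180.91282051] [0.66616705 0.11152019 0.11      ]
[32 30  2  2  3] [294.66666667 195.66666667] [0.65820516 0.08453985 0.11      ]
```

View pics/c5.png

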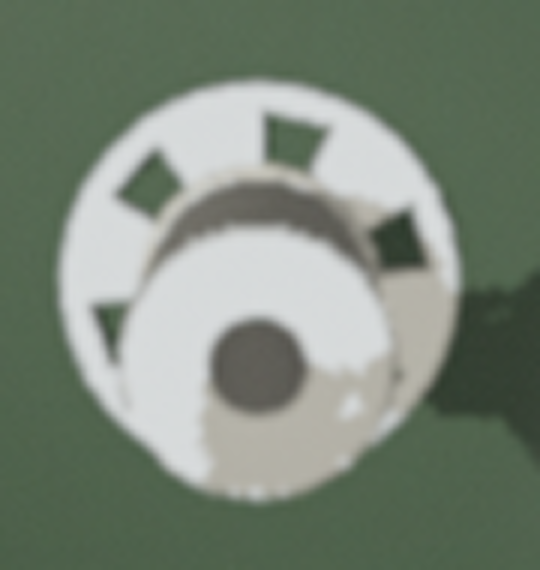

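Call:
{"api": "jog_arm", "payload": {"motion": [{"gripper": 85,"tx": -1.4,"ty": 29,"tz": 0,"ax": 0,"ay": 0,"az": 0},{"gripper": 85,"tx": 0,"ty": 29,"tz": 0,"ax": 0,"ay": 0,"az": 0},{"gripper": 85,"tx": 0,"ty": 29,"tz": 0,"ax": 0,"ay": 0,"az": 0},{"gripper": 85,"tx": 0,"ty": 29,"tz": 0,"ax": 0,"ay": 0,"az": 0},{"gripper": 85,"tx": 0,"ty": 29,"tz": 0,"ax": 0,"ay": 0,"az": 0},{"gripper": 85,"tx": 0,"ty": 29,"tz": 0,"ax": 0,"ay": 0,"az": 0},{"gripper": 85,"tx": 0,"ty": 29,"tz": 0,"ax": 0,"ay": 0,"az": 0},{"gripper": 85,"tx": 0,"ty": 29,"tz": 0,"ax": 0,"ay": 0,"az": 0},{"gripper": 85,"tx": 0,"ty": 0,"tz": 0,"ax": 0,"ay": 0,"az": 0},{"gripper": 85,"tx": 0,"ty": 0,"tz": 0,"ax": 0,"ay": 0,"az": 0}]}}

```text
clock: 4.35
tcp_pos: [0.6681, 0.1113, 0.0839]
orientation: [-1.383, 0.887, -0.888]
contact_force: [-0.2, 0.9, 1.0]
grip_width: 0.0847
```

Run:
```python
from h import *
to([.668,.1125,.082]); grab('wrist','w3.png')
```

```text
t 4.35 tcp [0.6681 0.1113 0.0839] x [ 4.165e-01 -9.092e-01  8.000e-04] y [-1.e-04 -1.e-03 -1.e+00] F [-0.2  0.9  1. ] M [ 0.05 -0.07  0.01] w 0.0847 j [-0.02  0.63 -0.34  1.63  0.25  0.93 -1.59]
tool shift mm [-1.1  1.9  0.4]
```

View pics/w3.png

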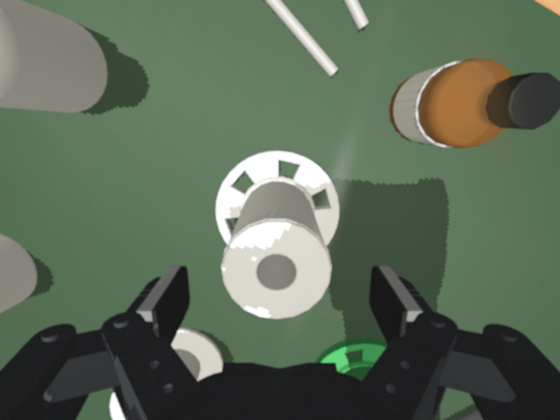

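Call:
{"api": "jog_arm", "payload": {"motion": [{"gripper": 40,"tx": 0,"ty": 2,"tz": 0,"ax": 0,"ay": 0,"az": 0},{"gripper": 40,"tx": 0,"ty": 0,"tz": 0,"ax": 0,"ay": 0,"az": 0},{"gripper": 40,"tx": 0,"ty": 0,"tz": 0,"ax": 0,"ay": 0,"az": 0},{"gripper": 40,"tx": 0,"ty": 0,"tz": 0,"ax": 0,"ay": 0,"az": 0},{"gripper": 40,"tx": 0,"ty": 0,"tz": 0,"ax": 0,"ay": 0,"az": 0},{"gripper": 40,"tx": 0,"ty": 0,"tz": 0,"ax": 0,"ay": 0,"az": 0},{"gripper": 40,"tx": 0,"ty": 0,"tz": 0,"ax": 0,"ay": 0,"az": 0},{"gripper": 40,"tx": 0,"ty": 0,"tz": 0,"ax": 0,"ay": 0,"az": 0}], "newtons": 80}}

```text
clock: 5.2
tcp_pos: [0.6693, 0.114, 0.0837]
orientation: [-1.38, 0.883, -0.887]
contact_force: [-0.8, -0.3, 7.9]
grip_width: 0.0401
```

Run:
```python
from h import *
st(); grab('wrist','w4.png')
```

```text
t 5.2 tcp [0.6693 0.114  0.0837] x [ 4.186e-01 -9.081e-01  6.000e-04] y [ 3.4e-03  9.0e-04 -1.0e+00] F [-0.8 -0.3  7.9] M [0.02 0.3  0.  ] w 0.0401 j [-0.03  0.63 -0.34  1.63  0.25  0.92 -1.59]
```

View pics/w4.png

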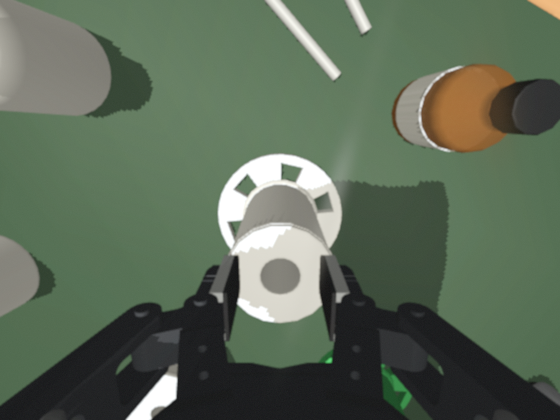

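Run:
```python
from h import *
im,K,T=load('w4.png'); o,M=st(); p=o['tcp_pos']
for nm,q in (('tcp',[0,0,0]),('grasp',[0,-.005,0]),('tip',[0,.014,0]),('gx+28',[.028,-.005,0]),('gx-28',[-.028,-.005,0]),('gx20 tip',[.02,.014,0]),('top28',[.028,-.026,0]),('top axis',[0,-.026,0])):
    print(nm,proj(K,T,p+M@np.array(q)).round(1))
print(onz(K,T,280,276,.11))
cv2.imwrite('pics/c6.png',cv2.resize(im[140:360,190:380,::-1],None,fx=2.7,fy=2.7,interpolation=cv2.INTER_CUBIC))
grab('scene','s4.png')
im,K,T=load('s4.png')
cv2.imwrite('pics/c7.png',cv2.resize(im[200:300,260:380,::-1],None,fx=5.5,fy=5.5,interpolation=cv2.INTER_CUBIC))
```

```text
t 5.25 tcp [0.6693 0.114  0.0836] x [ 4.187e-01 -9.081e-01  6.000e-04] y [ 3.3e-03  9.0e-04 -1.0e+00] F [-2.5 -0.4  9. ] M [-0.01  0.3   0.02] w 0.0402 j [-0.03  0.63 -0.34  1.63  0.25  0.92 -1.59]
tcp [278.2 249.1]
grasp [278.2 252.7]
tip [278.2 239.9]
gx+28 [327.1 252.7]
gx-28 [229.2 252.7]
gx20 tip [309.9 239.9]
top28 [333.1 270.2]
top axis [278.  270.2]
[0.66679523 0.11179362 0.11      ]
```

View pics/c6.png

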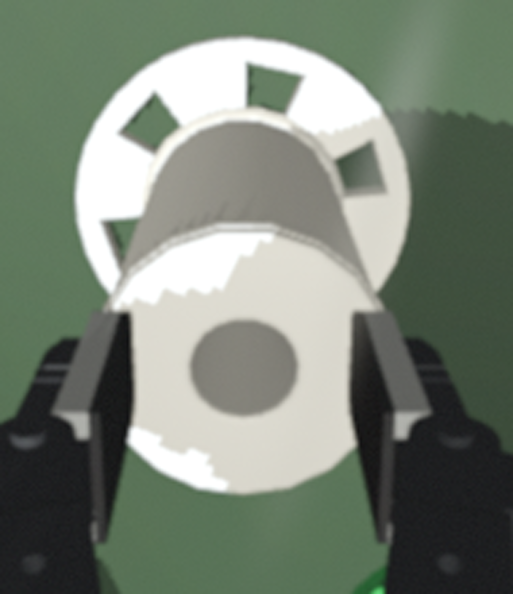

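View pics/c7.png

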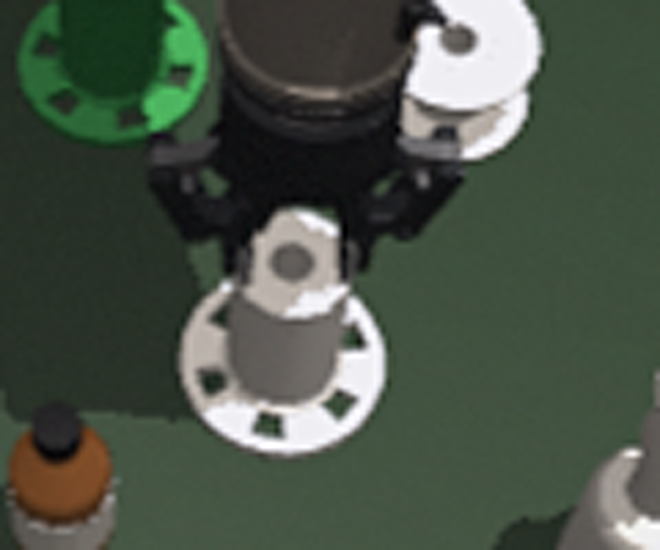

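Call:
{"api": "jog_arm", "payload": {"motion": [{"gripper": 40,"tx": 0,"ty": -20,"tz": 0,"ax": 0,"ay": 0,"az": 0},{"gripper": 40,"tx": 0,"ty": -20,"tz": 0,"ax": 0,"ay": 0,"az": 0},{"gripper": 40,"tx": 0,"ty": 0,"tz": 0,"ax": 0,"ay": 0,"az": 0},{"gripper": 40,"tx": 0,"ty": 0,"tz": 0,"ax": 0,"ay": 0,"az": 0}]}}

```text
clock: 5.7
tcp_pos: [0.6682, 0.1134, 0.1218]
orientation: [-1.382, 0.885, -0.886]
contact_force: [-0.4, 0.0, -0.2]
grip_width: 0.0398
```

Run:
```python
from h import *
o,M=st(); grab('wrist','w5.png'); grab('scene','s5.png')
im,K,T=load('s5.png'); p=o['tcp_pos']
for nm,q in (('tcp',[0,0,0]),('tip20',[.02,.014,.011]),('tip-20',[-.02,.014,.011]),('+30 20',[.02,-.030,.011]),('+30 -20',[-.02,-.030,.011])):
    print(nm,((proj(K,T,p+M@np.array(q))-[260,190])*5.5).round(1))
im=im.copy()
cv2.imwrite('pics/c8.png',cv2.resize(im[190:300,260:380,::-1],None,fx=5.5,fy=5.5,interpolation=cv2.INTER_CUBIC))
```

```text
t 5.7 tcp [0.6682 0.1134 0.1218] x [ 4.186e-01 -9.082e-01  4.000e-04] y [ 1.2e-03  1.0e-04 -1.0e+00] F [-0.4  0.  -0.2] M [-0.02 -0.01 -0.03] w 0.0398 j [-0.02  0.59 -0.35  1.6   0.23  0.99 -1.58]
tcp [290.1 300.5]
tip20 [246.1 337.3]
tip-20 [333.6 335.6]
+30 20 [249.6 290.5]
+30 -20 [340.1 288.7]
```

View pics/c8.png

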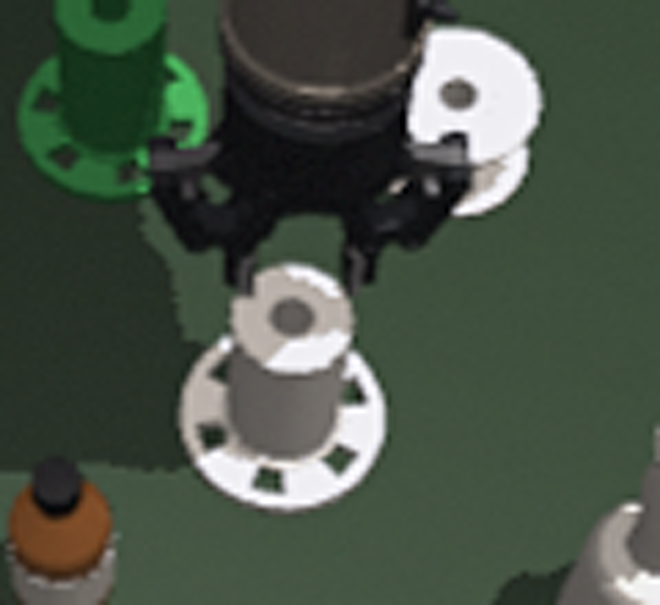

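View pics/w5.png

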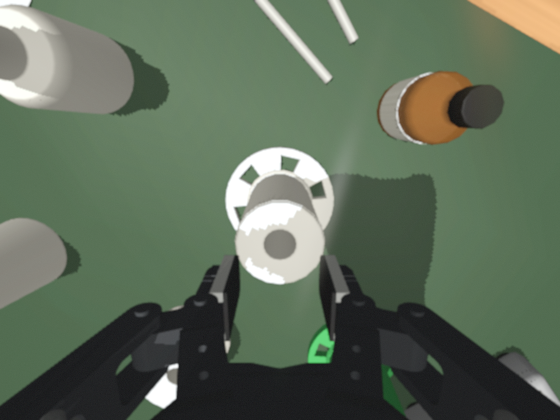

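Call:
{"api": "jog_arm", "payload": {"motion": [{"gripper": 85,"tx": 0,"ty": 0,"tz": 0,"ax": 0,"ay": 0,"az": 0},{"gripper": 85,"tx": 0,"ty": 0,"tz": 0,"ax": 0,"ay": 0,"az": 0},{"gripper": 85,"tx": 0,"ty": 0,"tz": 0,"ax": 0,"ay": 0,"az": 0},{"gripper": 85,"tx": 0,"ty": 0,"tz": 0,"ax": 0,"ay": 0,"az": 0},{"gripper": 85,"tx": 0,"ty": 0,"tz": 0,"ax": 0,"ay": 0,"az": 0},{"gripper": 85,"tx": 0,"ty": 20,"tz": 0,"ax": 0,"ay": 0,"az": 0},{"gripper": 85,"tx": 0,"ty": 22,"tz": 0,"ax": 0,"ay": 0,"az": 0},{"gripper": 85,"tx": 0,"ty": 22,"tz": 0,"ax": 0,"ay": 0,"az": 0},{"gripper": 85,"tx": 0,"ty": 16,"tz": 0,"ax": 0,"ay": 0,"az": 0},{"gripper": 85,"tx": 0,"ty": 0,"tz": 0,"ax": 0,"ay": 0,"az": 0},{"gripper": 85,"tx": 0,"ty": 0,"tz": 0,"ax": 0,"ay": 0,"az": 0}], "newtons": 60}}

```text
clock: 6.9
tcp_pos: [0.6682, 0.1134, 0.0416]
orientation: [-1.383, 0.885, -0.886]
contact_force: [-0.6, 0.4, 0.2]
grip_width: 0.085
```

Run:
```python
from h import *
o,M=st(); grab('wrist','w6.png'); grab('scene','s6.png')
im,K,T=load('s6.png')
cv2.imwrite('pics/c9.png',cv2.resize(im[190:300,260:380,::-1],None,fx=5.5,fy=5.5,interpolation=cv2.INTER_CUBIC))
```

```text
t 6.9 tcp [0.6682 0.1134 0.0416] x [ 4.185e-01 -9.082e-01 -1.000e-04] y [ 2.e-04  1.e-04 -1.e+00] F [-0.6  0.4  0.2] M [-0.01 -0.01  0.03] w 0.085 j [-0.03  0.68 -0.33  1.65  0.27  0.86 -1.61]
```

View pics/c9.png

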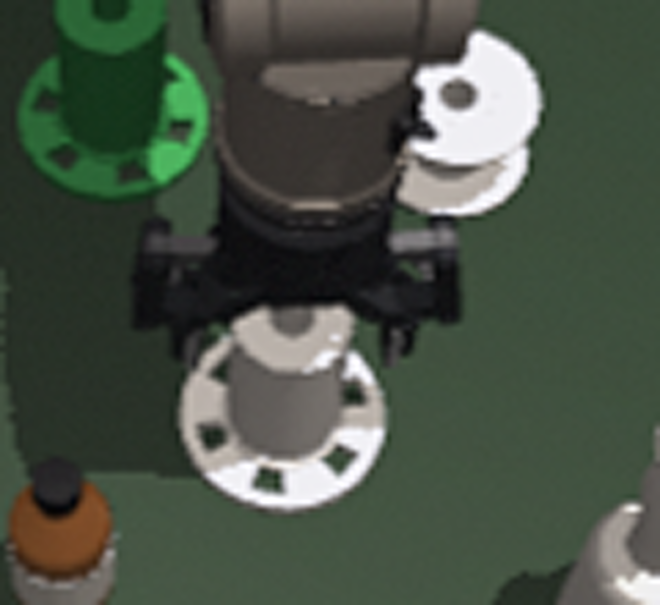

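View pics/w6.png

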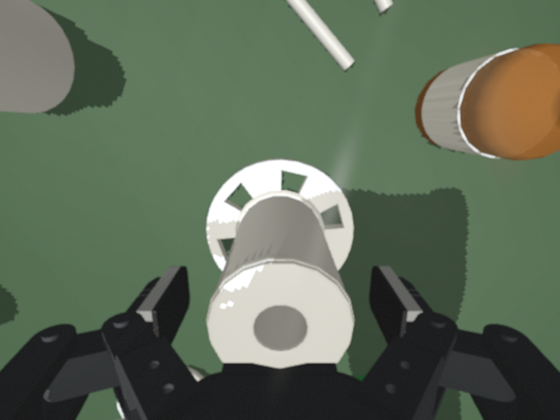

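Call:
{"api": "jog_arm", "payload": {"motion": [{"gripper": 30,"tx": 0,"ty": 0,"tz": 0,"ax": 0,"ay": 0,"az": 0},{"gripper": 30,"tx": 0,"ty": 0,"tz": 0,"ax": 0,"ay": 0,"az": 0},{"gripper": 30,"tx": 0,"ty": 0,"tz": 0,"ax": 0,"ay": 0,"az": 0},{"gripper": 30,"tx": 0,"ty": 0,"tz": 0,"ax": 0,"ay": 0,"az": 0},{"gripper": 30,"tx": 0,"ty": 0,"tz": 0,"ax": 0,"ay": 0,"az": 0},{"gripper": 30,"tx": 0,"ty": 0,"tz": 0,"ax": 0,"ay": 0,"az": 0},{"gripper": 30,"tx": 0,"ty": 0,"tz": 0,"ax": 0,"ay": 0,"az": 0}], "newtons": 80}}

```text
clock: 7.7
tcp_pos: [0.669, 0.1133, 0.0427]
orientation: [-1.381, 0.884, -0.887]
contact_force: [1.1, -0.5, 5.6]
grip_width: 0.0543
```

Call:
{"api": "jog_arm", "payload": {"motion": [{"gripper": 30,"tx": 0,"ty": -15,"tz": 0,"ax": 0,"ay": 0,"az": 0},{"gripper": 30,"tx": 0,"ty": -25,"tz": 0,"ax": 0,"ay": 0,"az": 0},{"gripper": 30,"tx": 0,"ty": -30,"tz": 0,"ax": 0,"ay": 0,"az": 0},{"gripper": 30,"tx": 0,"ty": -30,"tz": 0,"ax": 0,"ay": 0,"az": 0},{"gripper": 30,"tx": 0,"ty": -30,"tz": 0,"ax": 0,"ay": 0,"az": 0},{"gripper": 30,"tx": 0,"ty": -30,"tz": 0,"ax": 0,"ay": 0,"az": 0},{"gripper": 30,"tx": 0,"ty": -25,"tz": 0,"ax": 0,"ay": 0,"az": 0},{"gripper": 30,"tx": 0,"ty": -25,"tz": 0,"ax": 0,"ay": 0,"az": 0},{"gripper": 30,"tx": 0,"ty": 0,"tz": 0,"ax": 0,"ay": 0,"az": 0}]}}

```text
clock: 8.6
tcp_pos: [0.6694, 0.1141, 0.2557]
orientation: [-1.378, 0.881, -0.888]
contact_force: [-0.4, 0.8, -2.6]
grip_width: 0.0545
```

Run:
```python
from h import *
o,M=st(); grab('wrist','w7.png'); grab('scene','s7.png'); grab('top','t7.png')
to([.5257,-.2215,.2516])
```

```text
t 8.6 tcp [0.6694 0.1141 0.2557] x [ 0.4186 -0.9081  0.0012] y [ 0.0063  0.0016 -1.    ] F [-0.4  0.8 -2.6] M [ 0.01 -0.08  0.03] w 0.0545 j [-0.01  0.47 -0.37  1.47  0.18  1.23 -1.54]
t 8.75 tcp [0.6668 0.113  0.2497] x [ 4.187e-01 -9.081e-01 -4.000e-04] y [-2.5e-03 -7.0e-04 -1.0e+00] F [-0.5  0.3 -3.3] M [-0.02  0.02 -0.01] w 0.0543 j [-0.01  0.48 -0.37  1.48  0.18  1.22 -1.54]
tool shift mm [ 244.7   -1.3 -268.2]
```

View pics/s7.png

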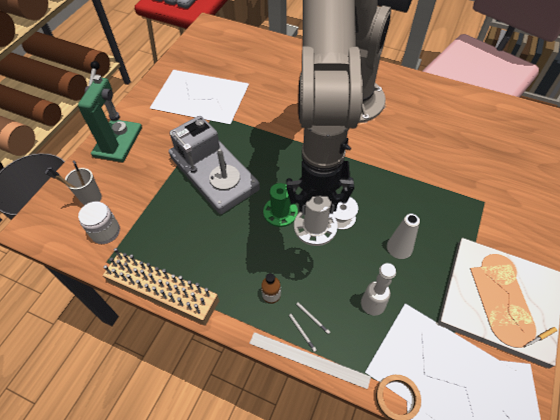

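View pics/w7.png

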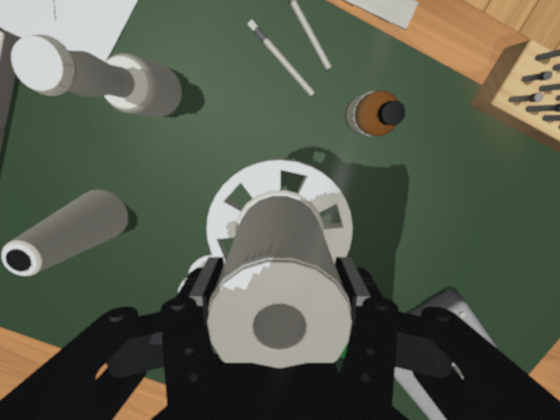

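View pics/t7.png

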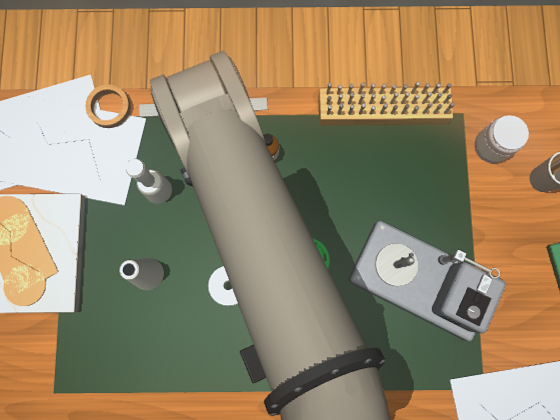

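Call:
{"api": "jog_arm", "payload": {"motion": [{"gripper": 30,"tx": 15,"ty": 0,"tz": -17,"ax": 0,"ay": 0,"az": 0},{"gripper": 30,"tx": 25,"ty": 0,"tz": -27,"ax": 0,"ay": 0,"az": 0},{"gripper": 30,"tx": 25,"ty": 0,"tz": -27,"ax": 0,"ay": 0,"az": 0},{"gripper": 30,"tx": 25,"ty": 0,"tz": -27,"ax": 0,"ay": 0,"az": 0},{"gripper": 30,"tx": 25,"ty": 0,"tz": -27,"ax": 0,"ay": 0,"az": 0},{"gripper": 30,"tx": 25,"ty": 0,"tz": -27,"ax": 0,"ay": 0,"az": 0},{"gripper": 30,"tx": 25,"ty": 0,"tz": -27,"ax": 0,"ay": 0,"az": 0},{"gripper": 30,"tx": 25,"ty": 0,"tz": -27,"ax": 0,"ay": 0,"az": 0},{"gripper": 30,"tx": 25,"ty": 0,"tz": -27,"ax": 0,"ay": 0,"az": 0},{"gripper": 30,"tx": 15,"ty": 0,"tz": -18,"ax": 0,"ay": 0,"az": 0},{"gripper": 30,"tx": 12,"ty": 0,"tz": -14,"ax": 0,"ay": 0,"az": 0},{"gripper": 30,"tx": 0,"ty": 0,"tz": 0,"ax": 0,"ay": 0.1,"az": 0}]}}

```text
clock: 9.95
tcp_pos: [0.5253, -0.221, 0.249]
orientation: [-1.349, 0.97, -0.964]
contact_force: [0.2, 0.0, -3.2]
grip_width: 0.0544
```

Call:
{"api": "jog_arm", "payload": {"motion": [{"gripper": 30,"tx": 0,"ty": 0,"tz": 0,"ax": 0,"ay": 0.048,"az": 0},{"gripper": 30,"tx": 0,"ty": 0,"tz": 0,"ax": 0,"ay": 0,"az": 0},{"gripper": 30,"tx": 0,"ty": 0,"tz": 0,"ax": 0,"ay": 0,"az": 0},{"gripper": 30,"tx": 0,"ty": 0,"tz": 0,"ax": 0,"ay": 0,"az": 0}]}}

```text
clock: 10.35
tcp_pos: [0.5282, -0.2171, 0.2505]
orientation: [-1.331, 0.998, -0.996]
contact_force: [0.0, -0.4, -3.0]
grip_width: 0.0543
```

Run:
```python
from h import *
to([.5257,-.2215,.2516]); grab('wrist','w8.png'); grab('scene','s8.png'); grab('top','t8.png')
to([.5257,-.2215,.2516])
```

```text
t 10.35 tcp [ 0.5282 -0.2171  0.2505] x [ 2.814e-01 -9.596e-01 -8.000e-04] y [-1.2e-03  4.0e-04 -1.0e+00] F [ 0.  -0.4 -3. ] M [-0.06  0.03 -0.01] w 0.0543 j [ 0.48  0.28 -0.25  1.74  0.08  1.13 -1.07]
tool shift mm [ 3.5 -1.1 -3.6]
t 10.5 tcp [ 0.5284 -0.2173  0.2511] x [ 2.806e-01 -9.598e-01 -2.000e-04] y [-3.e-04  1.e-04 -1.e+00] F [ 0.6 -0.1 -3.1] M [0.   0.01 0.05] w 0.0544 j [ 0.48  0.28 -0.25  1.74  0.08  1.13 -1.07]
tool shift mm [ 3.3 -0.5 -3.8]
```

View pics/s8.png

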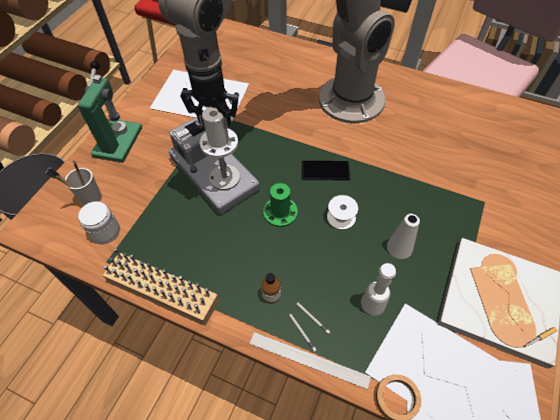

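View pics/w8.png

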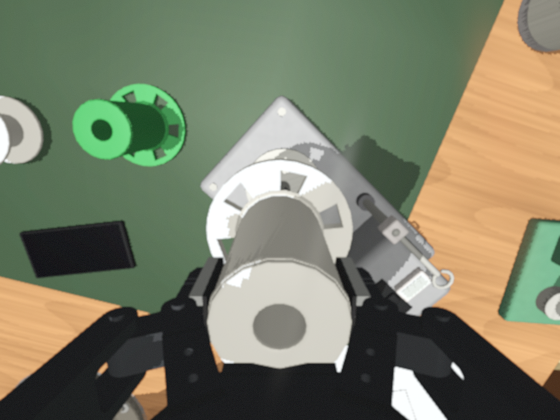

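View pics/t8.png

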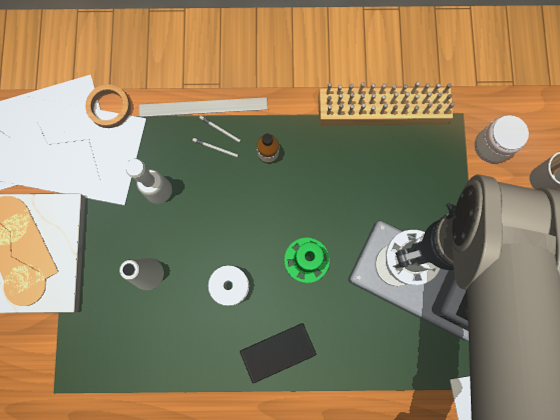

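Call:
{"api": "jog_arm", "payload": {"motion": [{"gripper": 30,"tx": 3.3,"ty": 0,"tz": -3.7,"ax": 0,"ay": 0,"az": 0},{"gripper": 30,"tx": 0,"ty": 0,"tz": 0,"ax": 0,"ay": 0,"az": 0},{"gripper": 30,"tx": 0,"ty": 0,"tz": 0,"ax": 0,"ay": 0,"az": 0}]}}

```text
clock: 10.8
tcp_pos: [0.5257, -0.222, 0.2513]
orientation: [-1.33, 0.998, -0.998]
contact_force: [0.2, 1.4, -3.7]
grip_width: 0.0541
```

Run:
```python
from h import *
o,M=st(); grab('scene','s9.png'); grab('top','t9.png'); grab('wrist','w9.png'); to([.5257,-.2215,.2516])
im,K,T=load('s9.png'); cv2.imwrite('pics/ca.png',cv2.resize(im[95:215,165:275,::-1],None,fx=5,fy=5,interpolation=cv2.INTER_CUBIC))
im,K,T=load('t9.png'); cv2.imwrite('pics/cb.png',cv2.resize(im[215:305,350:460,::-1],None,fx=6.5,fy=6.5,interpolation=cv2.INTER_CUBIC))
```

```text
t 10.8 tcp [ 0.5257 -0.222   0.2513] x [ 2.794e-01 -9.602e-01  1.000e-04] y [ 0.e+00 -1.e-04 -1.e+00] F [ 0.2  1.4 -3.7] M [ 0.04 -0.03 -0.02] w 0.0541 j [ 0.49  0.28 -0.25  1.74  0.07  1.13 -1.07]
t 10.95 tcp [ 0.5259 -0.2216  0.2514] x [ 0.28 -0.96  0.  ] y [ 1.e-04  0.e+00 -1.e+00] F [-0.4  0.1 -3.4] M [-0.01  0.02 -0.06] w 0.0548 j [ 0.49  0.28 -0.25  1.74  0.07  1.13 -1.07]
tool shift mm [-0.1 -0.2 -0.2]
```

View pics/ca.png

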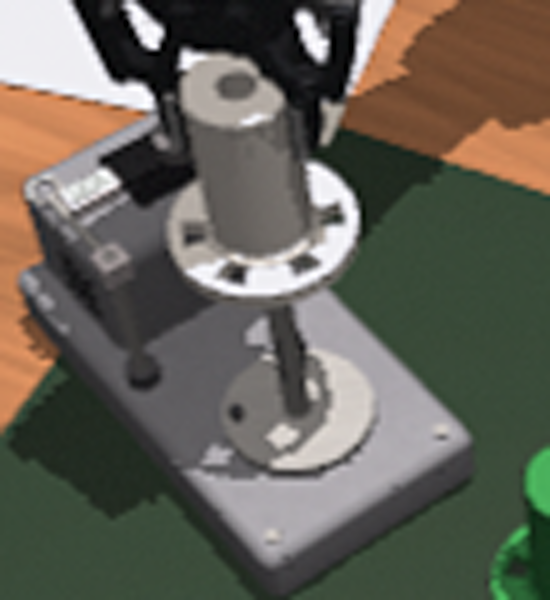

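View pics/cb.png

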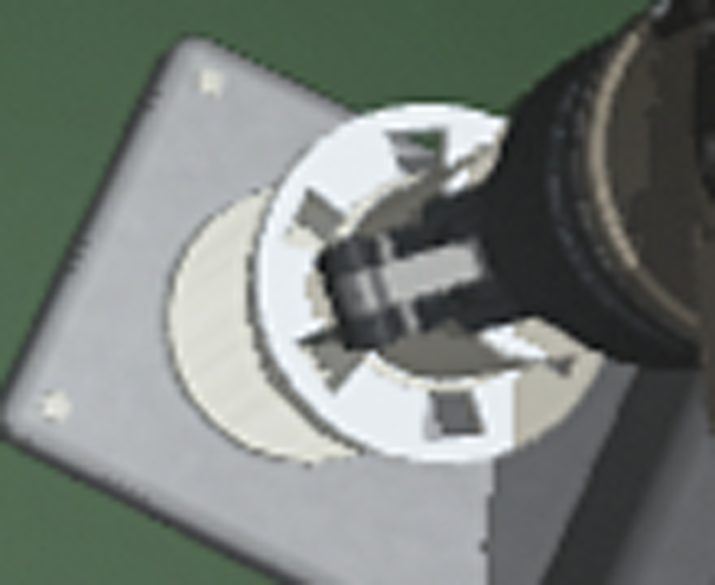

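View pics/w9.png

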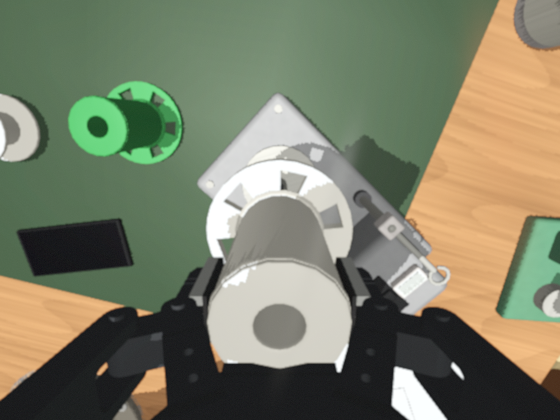

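Run:
```python
from h import *
from scipy.optimize import least_squares
zt=.2187
def fit(P,r=.05):
    f=lambda c:np.hypot(P[:,0]-c[0],P[:,1]-c[1])-r
    s=least_squares(f,P.mean(0)+[.001,.001],loss='soft_l1',f_scale=.0005); return s.x,np.abs(s.fun).max()
def C(u,v,x0,y0,s): return x0+(u+.5)/s-.5, y0+(v+.5)/s-.5
im,K,T=load('t9.png')
pt=[(260,290),(272,220),(300,170),(350,127),(425,103),(480,110),(275,365),(310,413),(360,448),(440,463),(510,450),(570,405)]
P=np.array([onz(K,T,*C(u,v,350,215,6.5),zt)[:2] for u,v in pt]); ct,e=fit(P); print('top flange',ct,e, (np.hypot(*(P-ct).T)*1000).round(1))
for u,v in [(318,215),(418,152),(333,358),(456,413)]:
    q=onz(K,T,*C(u,v,350,215,6.5),zt)[:2]-ct; print('hole',np.hypot(*q).round(4),np.degrees(np.arctan2(q[1],q[0])).round(1))
im,K,T=load('s9.png')
pt=[(172,210),(171,235),(185,262),(215,286),(260,296),(305,283),(340,255),(358,225),(358,200),(335,170)]
P=np.array([onz(K,T,*C(u,v,165,95,5),zt)[:2] for u,v in pt]); cs,e=fit(P); print('scene flange',cs,e,(np.hypot(*(P-cs).T)*1000).round(1))
for u,v in [(193,235),(235,272),(303,264),(335,217)]:
    q=onz(K,T,*C(u,v,165,95,5),zt)[:2]-cs; print('hole',np.hypot(*q).round(4),np.degrees(np.arctan2(q[1],q[0])).round(1))
print('scene bore',onz(K,T,*C(237,85,165,95,5),.3187))
im,K,T=load('w9.png')
cv2.imwrite('pics/cc.png',cv2.resize(im[150:270,195:365,::-1],None,fx=4.5,fy=4.5,interpolation=cv2.INTER_CUBIC))
```

```text
top flange [ 0.52506705 -0.22309808] 0.0015063850572998097 [49.5 48.7 48.7 49.3 50.7 50.7 51.4 51.5 51.2 49.6 49.4 48.7]
hole 0.0376 59.0
hole 0.037 5.1
hole 0.0364 124.2
hole 0.0361 -175.0
scene flange [ 0.52303604 -0.22015199] 0.0023711153857982753 [50.5 49.6 48.8 50.5 52.4 50.  48.1 49.7 50.6 50.1]
hole 0.0384 -50.9
hole 0.0381 4.5
hole 0.038 60.0
hole 0.0371 117.0
scene bore [ 0.52552896 -0.21930357  0.3187    ]
```

View pics/cc.png

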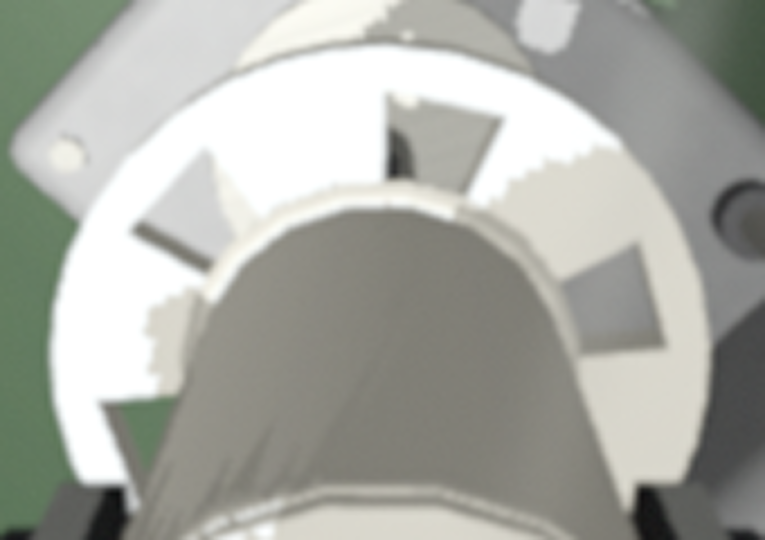

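Call:
{"api": "jog_arm", "payload": {"motion": [{"gripper": 30,"tx": 0,"ty": 12,"tz": 0,"ax": 0,"ay": 0,"az": 0},{"gripper": 30,"tx": 0,"ty": 10,"tz": 0,"ax": 0,"ay": 0,"az": 0},{"gripper": 30,"tx": 0,"ty": 6,"tz": 0,"ax": 0,"ay": 0,"az": 0},{"gripper": 30,"tx": 0,"ty": 5,"tz": 0,"ax": 0,"ay": 0,"az": 0},{"gripper": 30,"tx": 0,"ty": 5,"tz": 0,"ax": 0,"ay": 0,"az": 0},{"gripper": 30,"tx": 0,"ty": 5,"tz": 0,"ax": 0,"ay": 0,"az": 0},{"gripper": 30,"tx": 0,"ty": 0,"tz": 0,"ax": 0,"ay": 0,"az": 0}]}}

```text
clock: 11.65
tcp_pos: [0.5255, -0.2215, 0.2075]
orientation: [-1.331, 0.999, -0.997]
contact_force: [0.8, -0.0, -3.1]
grip_width: 0.0545
```

Run:
```python
from h import *
o,M=st(); grab('scene','s10.png'); st()
im,K,T=load('s10.png'); cv2.imwrite('pics/cd.png',cv2.resize(im[95:215,165:275,::-1],None,fx=5,fy=5,interpolation=cv2.INTER_CUBIC))
```

```text
t 11.65 tcp [ 0.5255 -0.2215  0.2075] x [ 2.8e-01 -9.6e-01 -7.0e-04] y [-1.1e-03  4.0e-04 -1.0e+00] F [ 0.8 -0.  -3.1] M [ 0.02 -0.   -0.  ] w 0.0545 j [ 0.49  0.32 -0.24  1.8   0.09  1.04 -1.08]
t 11.7 tcp [ 0.5257 -0.2216  0.208 ] x [ 2.8e-01 -9.6e-01 -3.0e-04] y [-4.e-04  2.e-04 -1.e+00] F [-0.1 -0.1 -3.7] M [ 0.01 -0.01  0.03] w 0.0545 j [ 0.49  0.32 -0.24  1.79  0.09  1.04 -1.08]
```

View pics/cd.png

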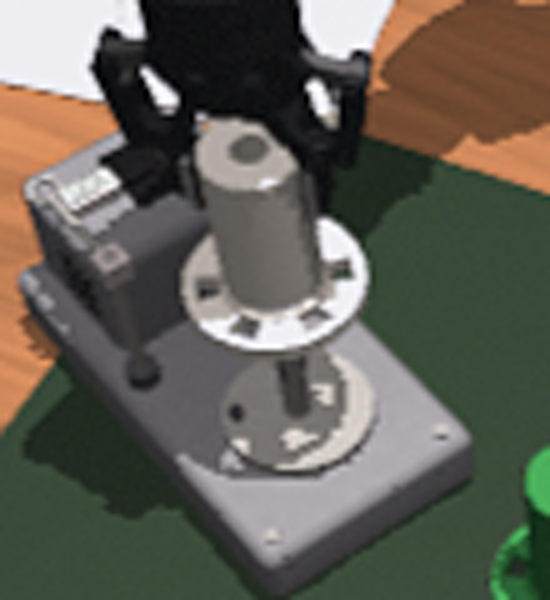

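Call:
{"api": "jog_arm", "payload": {"motion": [{"gripper": 30,"tx": 0,"ty": 8,"tz": 0,"ax": 0,"ay": 0,"az": 0},{"gripper": 30,"tx": 0,"ty": 9,"tz": 0,"ax": 0,"ay": 0,"az": 0},{"gripper": 30,"tx": 0,"ty": 9,"tz": 0,"ax": 0,"ay": 0,"az": 0},{"gripper": 30,"tx": 0,"ty": 9,"tz": 0,"ax": 0,"ay": 0,"az": 0},{"gripper": 30,"tx": 0,"ty": 0,"tz": 0,"ax": 0,"ay": 0,"az": 0}]}}

```text
clock: 12.2
tcp_pos: [0.5247, -0.2212, 0.1714]
orientation: [-1.331, 1.0, -0.995]
contact_force: [-0.8, -0.2, -3.7]
grip_width: 0.0546
```

Call:
{"api": "jog_arm", "payload": {"motion": [{"gripper": 30,"tx": 0,"ty": 6,"tz": 0,"ax": 0,"ay": 0,"az": 0},{"gripper": 30,"tx": 0,"ty": 6,"tz": 0,"ax": 0,"ay": 0,"az": 0},{"gripper": 30,"tx": 0,"ty": 6,"tz": 0,"ax": 0,"ay": 0,"az": 0},{"gripper": 30,"tx": 0,"ty": 6,"tz": 0,"ax": 0,"ay": 0,"az": 0},{"gripper": 30,"tx": 0,"ty": 6,"tz": 0,"ax": 0,"ay": 0,"az": 0},{"gripper": 30,"tx": 0,"ty": 0,"tz": 0,"ax": 0,"ay": 0,"az": 0}]}}

```text
clock: 12.8
tcp_pos: [0.5256, -0.222, 0.1421]
orientation: [-1.331, 0.998, -0.998]
contact_force: [2.1, -3.4, -7.6]
grip_width: 0.0542
```

Run:
```python
from h import *
st()
```

```text
t 12.8 tcp [ 0.5256 -0.222   0.1421] x [ 2.798e-01 -9.601e-01  1.000e-04] y [-4.e-04 -2.e-04 -1.e+00] F [ 2.1 -3.4 -7.6] M [-0.84 -0.52  0.05] w 0.0542 j [ 0.48  0.39 -0.24  1.86  0.11  0.91 -1.1 ]
```

Call:
{"api": "jog_arm", "payload": {"motion": [{"gripper": 30,"tx": 0,"ty": 6,"tz": 0,"ax": 0,"ay": 0,"az": 0},{"gripper": 30,"tx": 0,"ty": 6,"tz": 0,"ax": 0,"ay": 0,"az": 0},{"gripper": 30,"tx": 0,"ty": 6,"tz": 0,"ax": 0,"ay": 0,"az": 0},{"gripper": 30,"tx": 0,"ty": 6,"tz": 0,"ax": 0,"ay": 0,"az": 0},{"gripper": 30,"tx": 0,"ty": 0,"tz": 0,"ax": 0,"ay": 0,"az": 0}]}}

```text
clock: 13.3
tcp_pos: [0.5254, -0.2216, 0.1177]
orientation: [-1.331, 0.999, -0.997]
contact_force: [2.8, -2.9, -9.3]
grip_width: 0.0544
```

Run:
```python
from h import *
st(); grab('scene','s11.png'); grab('wrist','w11.png'); st()
im,K,T=load('s11.png'); cv2.imwrite('pics/ce.png',cv2.resize(im[95:215,165:275,::-1],None,fx=5,fy=5,interpolation=cv2.INTER_CUBIC))
```

```text
t 13.3 tcp [ 0.5254 -0.2216  0.1177] x [ 2.8e-01 -9.6e-01 -7.0e-04] y [-1.e-03  4.e-04 -1.e+00] F [ 2.8 -2.9 -9.3] M [-0.83 -0.61 -0.06] w 0.0544 j [ 0.47  0.42 -0.23  1.88  0.12  0.86 -1.11]
t 13.4 tcp [ 0.5252 -0.2216  0.1179] x [ 0.28  -0.96  -0.001] y [-1.6e-03  5.0e-04 -1.0e+00] F [ 0.5 -3.6 -9. ] M [-0.89 -0.5   0.02] w 0.0547 j [ 0.47  0.42 -0.23  1.88  0.12  0.86 -1.11]
```

View pics/ce.png

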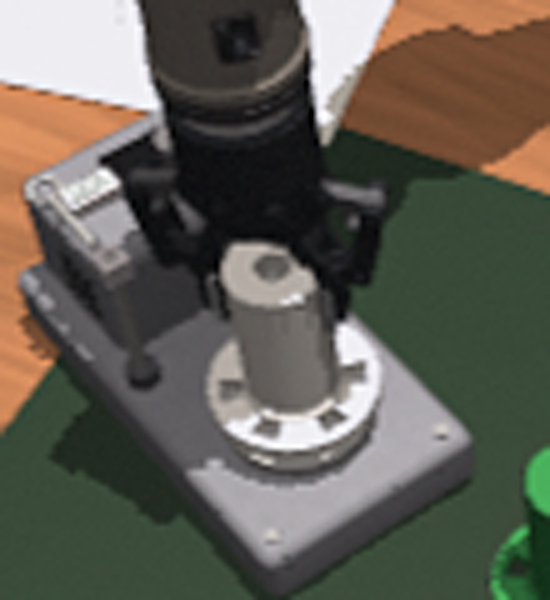

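View pics/w11.png

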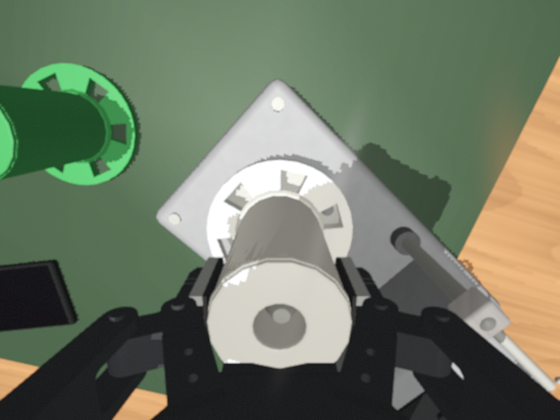

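Call:
{"api": "jog_arm", "payload": {"motion": [{"gripper": 30,"tx": 0,"ty": 3,"tz": 0,"ax": 0,"ay": 0,"az": 0},{"gripper": 30,"tx": 0,"ty": 3,"tz": 0,"ax": 0,"ay": 0,"az": 0},{"gripper": 30,"tx": 0,"ty": 3,"tz": 0,"ax": 0,"ay": 0,"az": 0},{"gripper": 30,"tx": 0,"ty": 0,"tz": 0,"ax": 0,"ay": 0,"az": 0},{"gripper": 30,"tx": 0,"ty": 0,"tz": 0,"ax": 0,"ay": 0,"az": 0}]}}

```text
clock: 13.9
tcp_pos: [0.526, -0.2217, 0.1101]
orientation: [-1.33, 0.998, -0.998]
contact_force: [1.5, -3.3, -2.6]
grip_width: 0.0543
```

Call:
{"api": "jog_arm", "payload": {"motion": [{"gripper": 30,"tx": 0,"ty": 2,"tz": 0,"ax": 0,"ay": 0,"az": 0},{"gripper": 30,"tx": 0,"ty": 2,"tz": 0,"ax": 0,"ay": 0,"az": 0},{"gripper": 30,"tx": 0,"ty": 0,"tz": 0,"ax": 0,"ay": 0,"az": 0}]}}

```text
clock: 14.2
tcp_pos: [0.5259, -0.2216, 0.1061]
orientation: [-1.33, 0.998, -0.998]
contact_force: [1.0, -2.3, -0.6]
grip_width: 0.0541
```

Call:
{"api": "jog_arm", "payload": {"motion": [{"gripper": 30,"tx": 0,"ty": 2,"tz": 0,"ax": 0,"ay": 0,"az": 0},{"gripper": 30,"tx": 0,"ty": 0,"tz": 0,"ax": 0,"ay": 0,"az": 0},{"gripper": 30,"tx": 0,"ty": 0,"tz": 0,"ax": 0,"ay": 0,"az": 0}]}}

```text
clock: 14.5
tcp_pos: [0.5258, -0.2216, 0.104]
orientation: [-1.33, 0.998, -0.998]
contact_force: [1.0, -2.6, -0.1]
grip_width: 0.055
```

Call:
{"api": "jog_arm", "payload": {"motion": [{"gripper": 30,"tx": 0,"ty": 2,"tz": 0,"ax": 0,"ay": 0,"az": 0},{"gripper": 30,"tx": 0,"ty": 2,"tz": 0,"ax": 0,"ay": 0,"az": 0},{"gripper": 30,"tx": 0,"ty": 0,"tz": 0,"ax": 0,"ay": 0,"az": 0},{"gripper": 30,"tx": 0,"ty": 0,"tz": 0,"ax": 0,"ay": 0,"az": 0}]}}

```text
clock: 14.9
tcp_pos: [0.5259, -0.2218, 0.1025]
orientation: [-1.33, 0.998, -0.999]
contact_force: [-6.0, -0.8, 20.4]
grip_width: 0.0543
```

Run:
```python
from h import *
st(); grab('scene','s12.png'); grab('wrist','w12.png'); st()
im,K,T=load('s12.png'); cv2.imwrite('pics/cf.png',cv2.resize(im[95:215,165:275,::-1],None,fx=5,fy=5,interpolation=cv2.INTER_CUBIC))
im,K,T=load('w12.png'); cv2.imwrite('pics/cg.png',cv2.resize(im[150:270,195:365,::-1],None,fx=4.5,fy=4.5,interpolation=cv2.INTER_CUBIC))
```

```text
t 14.9 tcp [ 0.5259 -0.2218  0.1025] x [ 2.795e-01 -9.601e-01  7.000e-04] y [ 2.e-04 -6.e-04 -1.e+00] F [-6.  -0.8 20.4] M [0.12 1.61 0.07] w 0.0543 j [ 0.47  0.44 -0.23  1.89  0.13  0.83 -1.12]
t 15.0 tcp [ 0.5259 -0.2218  0.1025] x [ 2.795e-01 -9.601e-01  7.000e-04] y [ 3.e-04 -6.e-04 -1.e+00] F [-6.6 -0.5 20.4] M [0.04 1.61 0.08] w 0.0545 j [ 0.47  0.44 -0.23  1.89  0.13  0.83 -1.12]
```

View pics/cf.png

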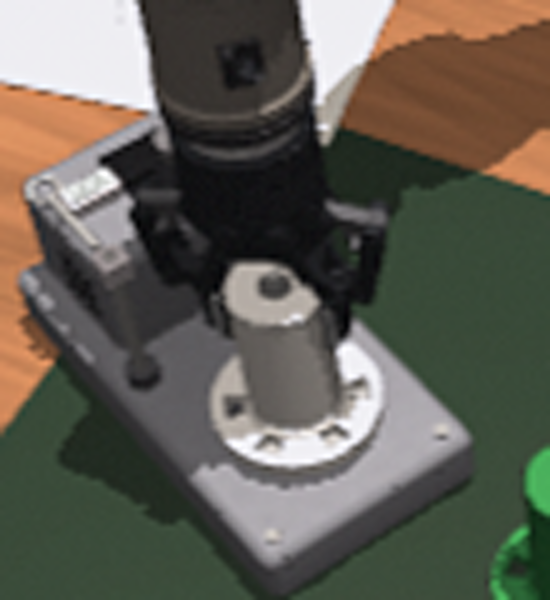

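View pics/cg.png

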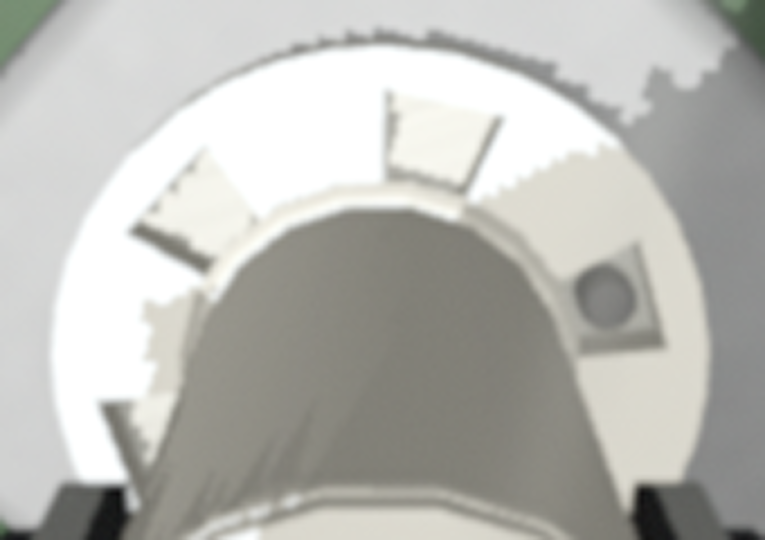

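Call:
{"api": "jog_arm", "payload": {"motion": [{"gripper": 30,"tx": 0,"ty": 1,"tz": 0,"ax": 0,"ay": 0,"az": 0},{"gripper": 30,"tx": 0,"ty": 0,"tz": 0,"ax": 0,"ay": 0,"az": 0},{"gripper": 85,"tx": 0,"ty": 0,"tz": 0,"ax": 0,"ay": 0,"az": 0},{"gripper": 85,"tx": 0,"ty": 0,"tz": 0,"ax": 0,"ay": 0,"az": 0},{"gripper": 85,"tx": 0,"ty": 0,"tz": 0,"ax": 0,"ay": 0,"az": 0},{"gripper": 85,"tx": 0,"ty": 0,"tz": 0,"ax": 0,"ay": 0,"az": 0},{"gripper": 85,"tx": 0,"ty": 0,"tz": 0,"ax": 0,"ay": 0,"az": 0}]}}

```text
clock: 15.7
tcp_pos: [0.5257, -0.2213, 0.0989]
orientation: [-1.33, 0.998, -0.997]
contact_force: [-0.5, 0.5, 0.6]
grip_width: 0.0851
```

Run:
```python
from h import *
st(); grab('wrist','w13.png'); grab('scene','s13.png')
im,K,T=load('s13.png'); cv2.imwrite('pics/ch.png',cv2.resize(im[95:215,165:275,::-1],None,fx=5,fy=5,interpolation=cv2.INTER_CUBIC))
```

```text
t 15.7 tcp [ 0.5257 -0.2213  0.0989] x [ 2.802e-01 -9.599e-01 -6.000e-04] y [-6.e-04  5.e-04 -1.e+00] F [-0.5  0.5  0.6] M [0.01 0.03 0.01] w 0.0851 j [ 0.47  0.44 -0.23  1.89  0.13  0.82 -1.12]
```

View pics/ch.png

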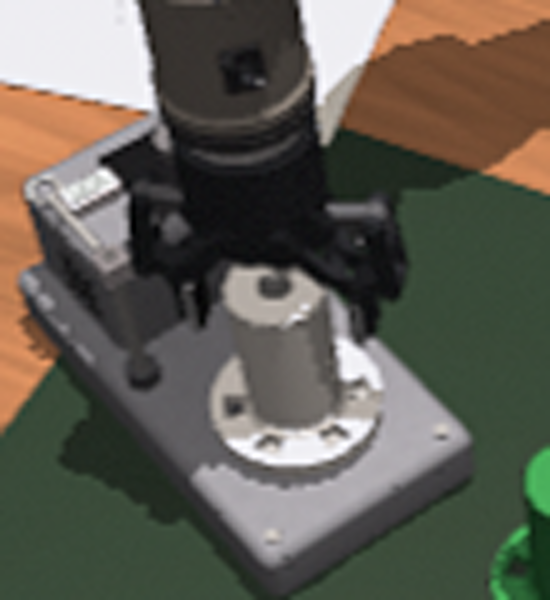

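View pics/w13.png

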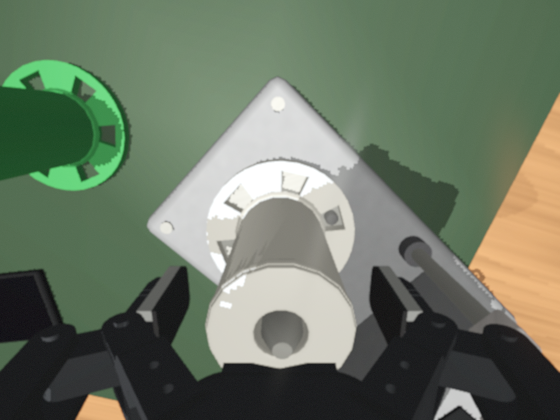

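Call:
{"api": "jog_arm", "payload": {"motion": [{"gripper": 85,"tx": 0,"ty": -15,"tz": 0,"ax": 0,"ay": 0,"az": 0},{"gripper": 85,"tx": 0,"ty": -25,"tz": 0,"ax": 0,"ay": 0,"az": 0},{"gripper": 85,"tx": 0,"ty": -25,"tz": 0,"ax": 0,"ay": 0,"az": 0},{"gripper": 85,"tx": 0,"ty": -15,"tz": 0,"ax": 0,"ay": 0,"az": 0},{"gripper": 40,"tx": 0,"ty": 0,"tz": 0,"ax": 0,"ay": 0,"az": 0},{"gripper": 40,"tx": 0,"ty": 0,"tz": 0,"ax": 0,"ay": 0,"az": 0},{"gripper": 40,"tx": 0,"ty": 0,"tz": 0,"ax": 0,"ay": 0,"az": 0},{"gripper": 40,"tx": 0,"ty": 0,"tz": 0,"ax": 0,"ay": 0,"az": 0},{"gripper": 40,"tx": 0,"ty": 0,"tz": 0,"ax": 0,"ay": 0,"az": 0},{"gripper": 40,"tx": 0,"ty": 0,"tz": 0,"ax": 0,"ay": 0,"az": 0}]}}

```text
clock: 16.8
tcp_pos: [0.5256, -0.2215, 0.1788]
orientation: [-1.33, 0.998, -0.997]
contact_force: [-0.9, -0.1, 0.2]
grip_width: 0.04
```

Run:
```python
from h import *
st(); grab('wrist','w14.png'); grab('scene','s14.png')
im,K,T=load('s14.png'); cv2.imwrite('pics/ci.png',cv2.resize(im[95:215,165:275,::-1],None,fx=5,fy=5,interpolation=cv2.INTER_CUBIC))
```

```text
t 16.8 tcp [ 0.5256 -0.2215  0.1788] x [ 2.8e-01 -9.6e-01 -5.0e-04] y [-8.e-04  3.e-04 -1.e+00] F [-0.9 -0.1  0.2] M [0.01 0.01 0.02] w 0.04 j [ 0.48  0.35 -0.24  1.83  0.1   0.98 -1.09]
```

View pics/ci.png

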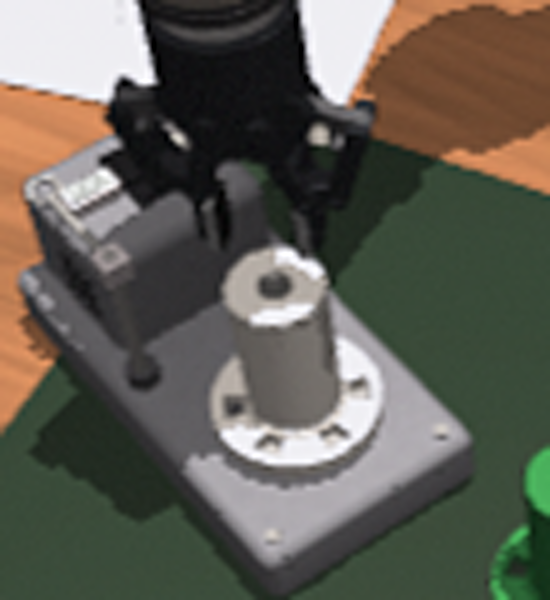

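View pics/w14.png

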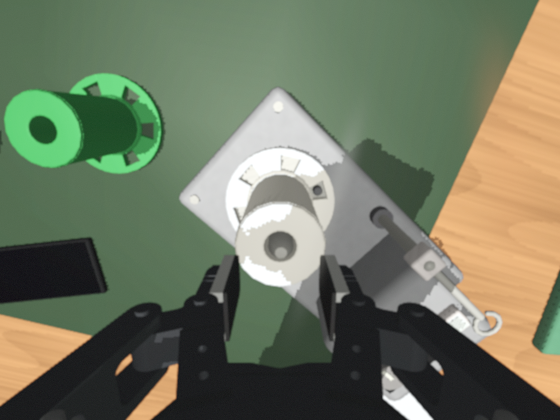

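Call:
{"api": "jog_arm", "payload": {"motion": [{"gripper": 40,"tx": 0,"ty": 12,"tz": 0,"ax": 0,"ay": 0,"az": 0},{"gripper": 40,"tx": 0,"ty": 10,"tz": 0,"ax": 0,"ay": 0,"az": 0},{"gripper": 40,"tx": 0,"ty": 6,"tz": 0,"ax": 0,"ay": 0,"az": 0},{"gripper": 40,"tx": 0,"ty": 4,"tz": 0,"ax": 0,"ay": 0,"az": 0},{"gripper": 40,"tx": 0,"ty": 2,"tz": 0,"ax": 0,"ay": 0,"az": 0},{"gripper": 40,"tx": 0,"ty": 0,"tz": 0,"ax": 0,"ay": 0,"az": 0},{"gripper": 40,"tx": 0,"ty": 0,"tz": 0,"ax": 0,"ay": 0,"az": 0}]}}

```text
clock: 17.6
tcp_pos: [0.5261, -0.2217, 0.1456]
orientation: [-1.33, 0.997, -0.998]
contact_force: [0.2, 0.2, -0.2]
grip_width: 0.0399
```

Call:
{"api": "jog_arm", "payload": {"motion": [{"gripper": 40,"tx": 0,"ty": 2,"tz": 0,"ax": 0,"ay": 0,"az": 0},{"gripper": 40,"tx": 0,"ty": 0,"tz": 0,"ax": 0,"ay": 0,"az": 0},{"gripper": 40,"tx": 0,"ty": 0,"tz": 0,"ax": 0,"ay": 0,"az": 0}]}}

```text
clock: 17.9
tcp_pos: [0.5262, -0.2217, 0.1436]
orientation: [-1.33, 0.997, -0.998]
contact_force: [0.5, -0.3, 1.4]
grip_width: 0.0404
```

Contact is just where a seated reel's top should be (0.1437 expected). Press a little harder.

Call:
{"api": "jog_arm", "payload": {"motion": [{"gripper": 40,"tx": 0,"ty": 2,"tz": 0,"ax": 0,"ay": 0,"az": 0},{"gripper": 40,"tx": 0,"ty": 2,"tz": 0,"ax": 0,"ay": 0,"az": 0},{"gripper": 40,"tx": 0,"ty": 0,"tz": 0,"ax": 0,"ay": 0,"az": 0},{"gripper": 40,"tx": 0,"ty": 0,"tz": 0,"ax": 0,"ay": 0,"az": 0}]}}

```text
clock: 18.3
tcp_pos: [0.5266, -0.2218, 0.1434]
orientation: [-1.33, 0.996, -1.0]
contact_force: [-10.7, 2.7, 29.9]
grip_width: 0.0399
```

Call:
{"api": "jog_arm", "payload": {"motion": [{"gripper": 40,"tx": 0,"ty": -10,"tz": 0,"ax": 0,"ay": 0,"az": 0},{"gripper": 40,"tx": 0,"ty": -25,"tz": 0,"ax": 0,"ay": 0,"az": 0},{"gripper": 40,"tx": 0,"ty": -30,"tz": 0,"ax": 0,"ay": 0,"az": 0},{"gripper": 40,"tx": 0,"ty": -30,"tz": 0,"ax": 0,"ay": 0,"az": 0},{"gripper": 40,"tx": 0,"ty": -25,"tz": 0,"ax": 0,"ay": 0,"az": 0},{"gripper": 40,"tx": 0,"ty": 0,"tz": 0,"ax": 0,"ay": 0,"az": 0},{"gripper": 40,"tx": 0,"ty": 0,"tz": 0,"ax": 0,"ay": 0,"az": 0},{"gripper": 40,"tx": 0,"ty": 0,"tz": 0,"ax": 0,"ay": 0,"az": 0}]}}

```text
clock: 19.1
tcp_pos: [0.5251, -0.2214, 0.2581]
orientation: [-1.331, 0.999, -0.996]
contact_force: [-0.3, -0.1, -0.2]
grip_width: 0.0399
```

Run:
```python
from h import *
o,_=st(); grab('wrist','w15.png'); grab('scene','s15.png'); print(o['qvel'].round(3))
im,K,T=load('s15.png')
def C(u,v,x0,y0,s): return x0+(u+.5)/s-.5, y0+(v+.5)/s-.5
cv2.imwrite('pics/cj.png',cv2.resize(im[95:215,165:275,::-1],None,fx=5,fy=5,interpolation=cv2.INTER_CUBIC))
```

```text
t 19.1 tcp [ 0.5251 -0.2214  0.2581] x [ 0.28   -0.96   -0.0012] y [-2.e-03  7.e-04 -1.e+00] F [-0.3 -0.1 -0.2] M [ 0.05  0.02 -0.03] w 0.0399 j [ 0.49  0.27 -0.25  1.74  0.07  1.14 -1.06]
[-0.001  0.007  0.002  0.004  0.001  0.002  0.   ]
```

View pics/cj.png

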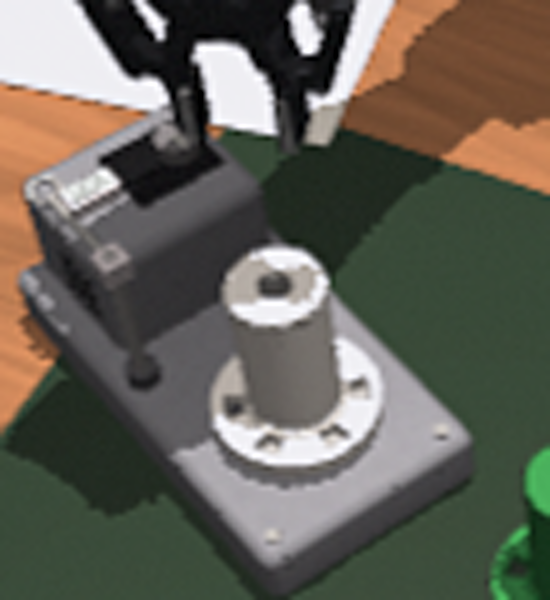

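View pics/s15.png

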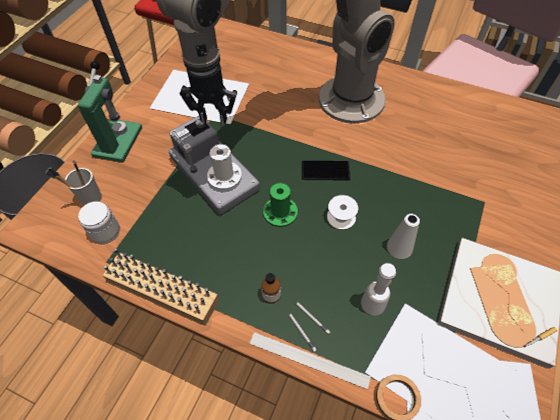

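View pics/w15.png

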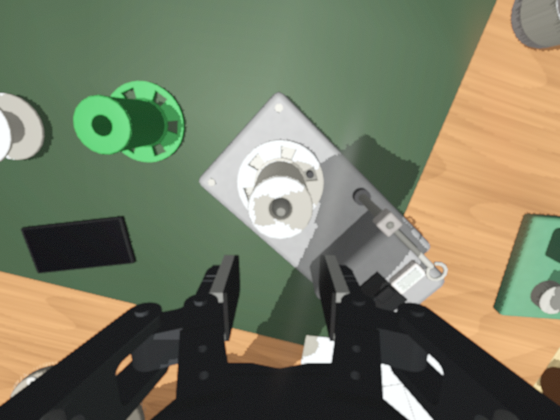

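The reel sits upright on the plate in the scene crop, and the wrist view shows the pin in a hole at about (310,175). The short reel, cone, mallet and bottle stand where they were, so I'm handing in.

```bash
python3 -c "
from bench import ticket; print(ticket.hand_in())"
```

```text
the job is handed in; nothing more can be done
None
```

The reel is loaded on the winder, flange down on the drive plate with the pin in one of its holes, and the job is handed in at about 19 s of the 61 s allowed. The hand-in reports no verdict.

**What I did:** I found the reel, spindle and pin in the two fixed cameras. I gripped the barrel, carried the reel over the spindle and turned it 8.5° to bring a hole in line with the pin. I then lowered it past the bows onto the plate, let go, and pressed once on its top with the fingers.

**Last checks, passed:**
- **Seating:** The reel went down past the height where it would have ridden on the pin, without stalling. It came to rest at the tool height worked out for a seated reel (0.1025 m against 0.1027 m).
- **Pin:** The wrist picture shows the pin in the hole.
- **Pressing on top:** Contact came at a tool height of 0.1436 m, against 0.1437 m expected, and the reel did not move under about 30 N.
- **Centring:** Before lowering, the reel was within about 1 mm of the spindle axis in both fixed cameras.
- **Release and surroundings:** The gripper stands clear with the force reading near zero. The short reel, cone, mallet and bottle look unmoved in the last scene picture.

**What disagreed:**
- **Fingertips:** They proved to be about 30 mm behind the reported TCP, not 14 mm ahead of it. My first grasp therefore came down on top of the reel with about 9 N. I saw this in the pictures, corrected for it, and the reel was not harmed.
- **Wrist camera:** It placed the reel about 2 mm away from where the fixed cameras did. I went by the fixed cameras.

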